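Turn drive rollers pin-up, cradle them and scrap the pinless ones

ROBOT

A 6-joint arm with a two-finger parallel gripper is mounted at the origin on the work surface. World frame = base frame: x ahead of the robot, y to its left, z up, the work surface at z = 0. Lengths are in m, angles in degrees, forces in N, time in s.
With the tool pointing down it reaches from about 0.4 to 0.825 m from the base axis. Payload 7 kg.
Tool frame: the origin (TCP) lies at the very end of the fingers, on their centre line; the grasp point (between the pads) lies 19 mm behind it (ctrl.grip_depth is the z of the grasp point in the tool frame, in m); z points along the fingers, y is the direction in which the jaws open and shut (so a half turn about z gives the same grasp; the last joint's range is limited). The gripper opens to 88 mm and grips with 3 to 60 N. Pads are 19 mm wide; open, the fingers measure 130 mm over their backs; the gripper's body (78 mm by 193 mm) begins 47 mm behind the grasp point.
Start: joints at [86.465, 20.546, 0.682, 0, -70.136, -16.507], TCP at [0.231, 0.634, 0.227] pointing down, gripper open.
Joint ranges: [-176.03, 176.03], [-82.01, 121.73], [-58.28, 71.71], [-173.87, 95.51], [-174.79, -0.11], [-173.66, 173.66]. Speed limits (degrees/s): [136.94, 136.94, 172.46, 180, 180, 180].

INTERFACE

Orientations are given as [roll, pitch, yaw] about the fixed x, y, z axes, in that order (R = Rz(yaw) Ry(pitch) Rx(roll)).
In Python, from plant import telemetry, snapshot, job, models, ctrl gives the robot as it stands.
- The arm moves only by the tool jog_arm, never from a script. Its argument "targets" is text: rows parted by semicolons, each of 7 numbers parted by spaces: the shift along the tool's x, y, z in m, then the turn, a rotation vector about the tool's x, y, z in degrees, then the gripper command: -1 is shut, 1 is fully open, values between are in proportion. A call has exactly 8 rows; each row is the pose to reach, as a shift and turn from the pose measured when the call began, along the tool's axes at that moment; what a row does not reach only later rows make up. A row lasts 1/8 s, in which the tool goes at most 62.5 mm and 10.7 degrees, less where a joint would pass 70% of its speed; a pose out of reach is approached as far as the arm can. A call with a gripper value outside its range is refused whole. The fingers move at their own pace and stop on an object; the grip force is fixed at half the most. Time passes only in rows, so rows that repeat a pose let the fingers close, or fill a call up. It gives the time, the measured TCP pose, the force and the opening at its end, in the units of the state.
- telemetry.get_obs(): the state, without advancing time (a new reading comes with each control period).
- snapshot(name): name is "side" or "top" or "wrist"; returns a dict with "img" (420x560x3 uint8, red, green, blue), "range_z" (420x560 float32, m along the optical axis (not along the pixel's ray), 0 where there is no reading), "intrinsics" (3x3 intrinsics, pixels), "k1" (the pictures are not rectified: a ray, as slopes to the right and down, at radius r is drawn at 1 + k1 r^2 times it, then the intrinsics apply), "R" (3x3) and "t" (3): a world point X has camera coordinates R X + t. Camera axes: x right, y down, z forward; pixel columns grow to the right and rows downward; lengths in m; the calibration is good to about 2 mm. A picture is of the moment at which its call begins.
- job.close_job(): hands the job in, once; it reports no verdict.
Trained networks look in a picture, given as the dict that the camera call returned (one of the last four; its "shot" number tells which), for a name from the list of things; names that differ only in an ending like _2 or _b are one class to them, and where a whole thing is asked for, a point or a joint stands for the part that bears it (a point fixed in the world has none). Each returns a list of dicts, best first, with "conf" (0 to 1); they miss things now and then, are a little off and sometimes report something else, mostly with a low value. They report only what shows in the picture. A call takes as long as a camera call.
- models.cut_out(name, picture): "region" (420x560 bool, what is visible of it) and "uv" ([column, row] in pixels, amid what is visible of it).
- models.spot_point(name, picture): "uv" ([column, row] in pixels: a listed point, or the origin of a listed thing).
The state is a dict: "clock": time; "joint_pos": joint angles; "qvel": joint speeds; "tau": joint torques, N m; "tool_pos": TCP position; "orientation": TCP orientation; "force": force on the tool from outside, world axes, zero at the start; "moment": the same for the moment, N m; "opening": finger opening in m.
Only numpy, scipy, OpenCV 4.12 (cv2) and the standard library are available. Lean on these libraries where they do the work, as an engineer would, in place of code of your own. Each camera call takes 0.05 s, during which the arm holds its last target.

TASK

Roll each roller that has a drive pin along the plywood board until its pin points straight up, and leave it lying there until all of them on the board are pin-up. Only then lift them over into the rod cradle, one to a trough, bedded between the rods and centred along them, with the pin still pointing up; any roller without a pin is scrap and goes in the blue reject crate at any time. Do not disturb the other things on the bench.

Things in the scene. Friction and masses are not known exactly. Their poses are not given: they have to be found in the camera images.
- roller_a: aluminium roller on the board: barrel d 44, 70 mm long, 0.3 kg; stub shafts d 14, 16 mm long at both ends. A dark 10 mm drive pin stands out sideways from the +x stub, 44 mm from the middle, tip 20 mm from the axis (clear of the board as it rolls). Origin mid-axis, 22 mm above the board's face; x along the axis, z along the pin. Starts with the pin 75-120 degrees off the top. May be absent
- roller_b: aluminium roller on the board: barrel d 44, 70 mm long, 0.3 kg; stub shafts d 14, 16 mm long at both ends. A dark 10 mm drive pin stands out sideways from the +x stub, 44 mm from the middle, tip 20 mm from the axis (clear of the board as it rolls). Origin mid-axis, 22 mm above the board's face; x along the axis, z along the pin. Starts with the pin 75-120 degrees off the top. May be absent
- roller_c: aluminium roller on the board: barrel d 44, 70 mm long, 0.3 kg; stub shafts d 14, 16 mm long at both ends. A dark 10 mm drive pin stands out sideways from the +x stub, 44 mm from the middle, tip 20 mm from the axis (clear of the board as it rolls). Origin mid-axis, 22 mm above the board's face; x along the axis, z along the pin. Starts with the pin 75-120 degrees off the top. May be absent
- roller_d: aluminium roller on the board: barrel d 44, 70 mm long, 0.3 kg; stub shafts d 14, 16 mm long at both ends. A dark 10 mm drive pin stands out sideways from the +x stub, 44 mm from the middle, tip 20 mm from the axis (clear of the board as it rolls). Origin mid-axis, 22 mm above the board's face; x along the axis, z along the pin. Starts with the pin 75-120 degrees off the top. May be absent
- blank_a: a scrap roller: same as the others (barrel d 44 x 70 mm, two stubs, 102 mm overall, 0.3 kg) but with no pin on either end, lying on the board. Origin on the axis at mid-length, x along the axis. May be absent
- blank_b: a scrap roller: same as the others (barrel d 44 x 70 mm, two stubs, 102 mm overall, 0.3 kg) but with no pin on either end, lying on the board. Origin on the axis at mid-length, x along the axis. May be absent
- board: fixed plywood rolling board, 400 mm square, upper face 12 mm above the bench, with an edge strip 8 mm wide all round rising 12 mm above that face. Rollers roll on it without slipping and coast up to about 15 mm when let go at speed. Origin under its centre, on the bench
- cradle: fixed wooden base 260 (its x) by 170 (its y) by 12 mm with four troughs for one roller each, in two lines of two: 125 mm apart along its x, 80 mm along its y. Each trough is two steel rods d 10, 64 mm long, along the cradle's x, centres 28 mm apart, tops 22 mm above the bench; a barrel beds between them. Origin under its centre, on the bench
- trough0 (a point): trough 0 of the cradle: where the middle of the axis of a bedded roller lies, 40.1 mm above the bench
- trough1 (a point): trough 1 of the cradle: where the middle of the axis of a bedded roller lies, 40.1 mm above the bench
- trough2 (a point): trough 2 of the cradle: where the middle of the axis of a bedded roller lies, 40.1 mm above the bench
- trough3 (a point): trough 3 of the cradle: where the middle of the axis of a bedded roller lies, 40.1 mm above the bench
- crate: the reject crate: fixed open blue plastic box, 200 mm (its x) by 170 mm (its y), 75 mm tall, walls and floor 5 mm. Origin under its centre, on the bench
- file_cup: not part of the job: open aluminium cup, 72 mm across, 90 mm tall. Origin at the centre of its underside
- oil_bottle: not part of the job: white plastic bottle, 60 mm across, 150 mm tall. Origin at the centre of its underside
- hammer: not part of the job: hammer lying on the bench. Origin in its handle's line
- wrench: not part of the job: steel wrench lying on the bench. Origin in its handle's line
- bearing: not part of the job: steel ring lying flat, 60 mm outside, 16 mm tall. Origin at the centre of its underside
- steel_block: not part of the job: steel block 75 x 50 x 25 mm. Origin at the centre of its underside

How it is judged:
By the outcome, as a careful person would: the job done as asked, in the order asked, and still so for the second after the job is handed in, with the robot touching nothing.
Of roller_a, roller_b, roller_c, roller_d only 3 to 4 are there at a start; the rules pass over those that are not, and their reading is None.
Of blank_a, blank_b only 1 to 2 are there at a start; the rules pass over those that are not, and their reading is None.
At some moment in a run one of roller_a, roller_b, roller_c, roller_d, blank_a, blank_b may be knocked a few centimetres aside while the robot is not near it.
It also fails if it takes over 210 s, if anything falls off the work surface, if the arm or the gripper's body presses on something with over 40 N, if the wrist force passes 120 N, or if a joint passes its speed limit or range.

## Working session

There is one attempt and no reset: what is moved stays moved. The work goes in short steps, Python scripts to look and compute and a tool call to move; the robot and the scene stay as the last step left them, time stands still between calls to the robot, and variables do not carry over. Pictures are saved under pics/ and viewed, and the job is handed in when it is done.

Besides the shell and the picture viewer there is one more tool, called after "Request:" as name(argument=value, ...), one argument or row to a line, values as JSON. jog_arm: Moves the arm, as the interface text tells. Its arguments: {"type":"object","properties":{"targets":{"type":"string"}},"required":["targets"]}

```bash
ls; mkdir -p pics; cat > h.py <<'E'
import numpy as np, cv2
from plant import telemetry, snapshot, job, models, ctrl
def save(p,n): cv2.imwrite('pics/'+n+'.png', p['img'][:,:,::-1])
E
python3 - <<'E'
from h import *
print(telemetry.get_obs(), ctrl.grip_depth)
for n in ['side','top','wrist']:
    p=snapshot(n); save(p,n+'0'); print(n,p['intrinsics'],p['k1'],p['R'],p['t'],p['shot'])
E
```

```text
pics
{'clock': 0.0, 'joint_pos': array([ 8.64636446e+01,  2.05912476e+01,  6.33156669e-01, -2.11083456e-02,
       -7.01361929e+01, -1.65076776e+01]), 'qvel': array([ 0.02942832,  0.00773785, -0.02412211,  0.03712092, -0.03847905,
        0.0438887 ]), 'tau': array([ 2.01142997e-03, -5.82726932e+01,  2.93052131e+01,  6.99669465e+00,
        7.07954750e-03, -1.52750772e-04]), 'tool_pos': array([0.23119327, 0.63363918, 0.22561702]), 'orientation': array([ 1.79903964e+02, -7.76766268e-03, -2.00512152e+01]), 'force': array([-0.03137526, -0.0021455 ,  0.92934138]), 'moment': array([ 0.01813293, -0.02033899,  0.04578993]), 'opening': 0.08748806346135793} -0.0188
side [[541.53451636   0.         289.16447649]
 [  0.         541.53451636 209.36960429]
 [  0.           0.           1.        ]] -0.18943813638331247 [[-0.96749254 -0.25280412 -0.00694642]
 [-0.14061965  0.56058122 -0.81607279]
 [ 0.2102006  -0.78856754 -0.57790738]] [0.50197283 0.10643409 1.99774849] 1
top [[422.72237541   0.         282.75077077]
 [  0.         422.72237541 209.46164318]
 [  0.           0.           1.        ]] -0.1092045079222043 [[-0.02849281 -0.99956756  0.00727043]
 [-0.99206817  0.0273867  -0.12268133]
 [ 0.12242916 -0.0107083  -0.99241948]] [0.00290017 0.49934126 1.33001548] 2
wrist [[310.22073359   0.         280.45420874]
 [  0.         310.22073359 207.09025867]
 [  0.           0.           1.        ]] -0.05644544173573129 [[-0.34274194 -0.9394268   0.00229332]
 [-0.90947186  0.33242273  0.24971195]
 [-0.23534845  0.08350105 -0.96831745]] [ 0.67319132 -0.03156723  0.38944854] 3
```

View pics/side0.png

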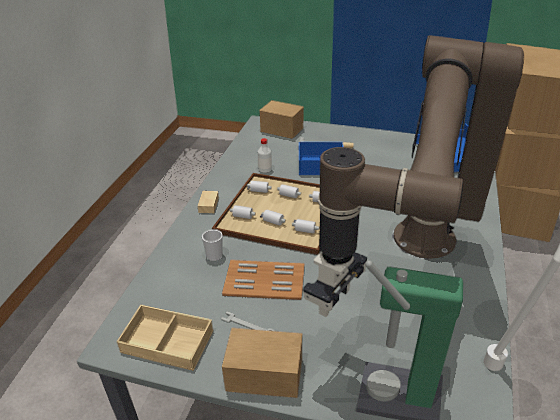

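View pics/top0.png

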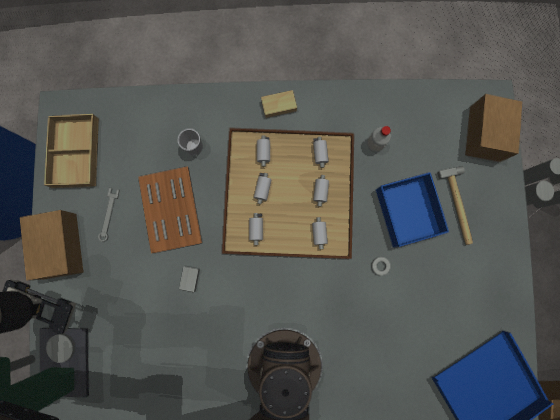

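View pics/wrist0.png

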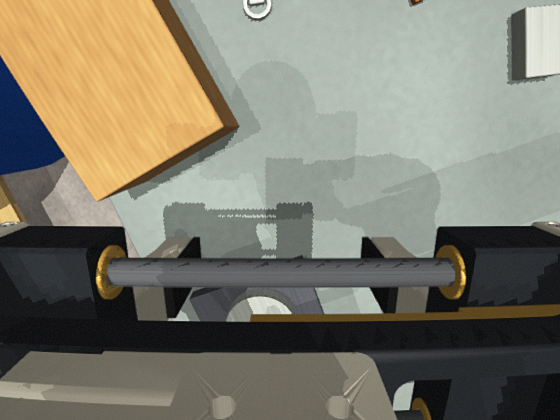

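```bash
cat >> h.py <<'E'
def ray(p,uv):
    K=p['intrinsics'];k=p['k1']
    d=(np.atleast_2d(uv).astype(float)-[K[0,2],K[1,2]])/K[0,0]
    s=d.copy()
    for _ in range(20): s=d/(1+k*(s**2).sum(1,keepdims=True))
    return np.c_[s,np.ones(len(s))]
def world(p,uv,z):   # z range
    return (ray(p,uv)*np.atleast_1d(z)[:,None]-p['t'])@p['R']
def onplane(p,uv,h):
    r=ray(p,uv)@p['R']; o=-p['t']@p['R']
    return o+r*((h-o[2])/r[:,2])[:,None]
def proj(p,X):
    c=np.atleast_2d(X)@p['R'].T+p['t']; s=c[:,:2]/c[:,2:]
    K=p['intrinsics']; s=s*(1+p['k1']*(s**2).sum(1,keepdims=True))
    return s*K[0,0]+[K[0,2],K[1,2]]
def cloud(p):
    v,u=np.mgrid[0:420,0:560]; uv=np.c_[u.ravel(),v.ravel()]
    return world(p,uv,p['range_z'].ravel()).reshape(420,560,3)
def crop(p,x0,y0,x1,y1,n,f):
    im=p['img'][y0:y1,x0:x1,::-1]; cv2.imwrite('pics/'+n+'.png',cv2.resize(im,None,fx=f,fy=f,interpolation=cv2.INTER_CUBIC))
E
python3 - <<'E'
from h import *
p=snapshot('top')
crop(p,215,120,365,265,'t1',4)
s=snapshot('side')
crop(s,200,160,360,260,'s1',5)
for n in ['roller_a','blank_a','board','cradle','crate','trough0','trough1','trough2','trough3','bearing','steel_block','file_cup','oil_bottle','hammer']:
    for m in models.spot_point(n,p)[:7]:
        h={'roller_a':.034,'blank_a':.034,'trough0':.04,'trough1':.04,'trough2':.04,'trough3':.04}.get(n,0)
        print(n,np.round(m['conf'],2),np.round(m['uv'],1),np.round(onplane(p,m['uv'],h)[0],4))
C=cloud(p)
for n in ['roller_a','blank_a']:
    for m in models.cut_out(n,p)[:8]: 
        r=m['region'];print(n,round(m['conf'],2),m['uv'],r.sum())
E
```

```text
roller_a 0.85 [320.3 151.3] [ 0.6875 -0.1396  0.034 ]
roller_a 0.75 [255.8 228.7] [0.4393 0.0767 0.034 ]
roller_a 0.67 [261.9 187. ] [0.5738 0.0542 0.034 ]
roller_a 0.54 [261. 151.] [0.6936 0.0546 0.034 ]
blank_a 0.82 [319.3 191.7] [ 0.5534 -0.1309  0.034 ]
blank_a 0.77 [318.2 228.7] [ 0.4337 -0.1226  0.034 ]
blank_a 0.68 [173.7 188. ] [0.5789 0.3413 0.034 ]
board 0.89 [289.6 193.1] [ 0.5569 -0.0356  0.    ]
cradle 0.74 [168.  208.2] [0.5177 0.3686 0.    ]
crate 0.57 [407.4 209. ] [ 0.4931 -0.4267  0.    ]
crate 0.56 [375.2 140.5] [ 0.7301 -0.3318  0.    ]
trough0 0.95 [181.3 224.7] [0.458  0.3147 0.04  ]
trough0 0.71 [156.6 229.3] [0.4452 0.3949 0.04  ]
trough0 0.66 [150.  189.4] [0.5755 0.4178 0.04  ]
trough0 0.62 [172.2 186.3] [0.5835 0.3447 0.04  ]
trough1 0.95 [181.3 224.7] [0.458  0.3147 0.04  ]
trough1 0.71 [156.6 229.3] [0.4452 0.3949 0.04  ]
trough1 0.66 [150.  189.4] [0.5755 0.4178 0.04  ]
trough1 0.62 [172.2 186.3] [0.5835 0.3447 0.04  ]
trough2 0.95 [181.3 224.7] [0.458  0.3147 0.04  ]
trough2 0.71 [156.6 229.3] [0.4452 0.3949 0.04  ]
trough2 0.66 [150.  189.4] [0.5755 0.
[... 182 characters left out ...]
 189.4] [0.5755 0.4178 0.04  ]
trough3 0.62 [172.2 186.3] [0.5835 0.3447 0.04  ]
bearing 0.57 [380.  267.7] [ 0.3025 -0.3237  0.    ]
steel_block 0.61 [191.4 276.7] [0.2912 0.2915 0.    ]
steel_block 0.45 [259.3 230.1] [0.4371 0.0672 0.    ]
file_cup 0.73 [195.5 146.4] [0.7254 0.2767 0.    ]
oil_bottle 0.88 [375.  140.8] [ 0.7291 -0.3311  0.    ]
hammer 0.65 [287.9 192.8] [ 0.5581 -0.0301  0.    ]
hammer 0.59 [454.4 211.1] [ 0.4815 -0.5884  0.    ]
hammer 0.49 [378.1 264.9] [ 0.3119 -0.3179  0.    ]
roller_a 0.79 [260.4, 228.0] 389
roller_a 0.77 [261.0, 189.0] 384
roller_a 0.67 [318.0, 153.1] 343
blank_a 0.86 [317.3, 232.4] 372
blank_a 0.84 [323.2, 192.4] 343
blank_a 0.51 [168.4, 207.0] 3941
```

```bash
cat > /dev/null; python3 -c "print(1)"
```

```text
1
```

View pics/t1.png

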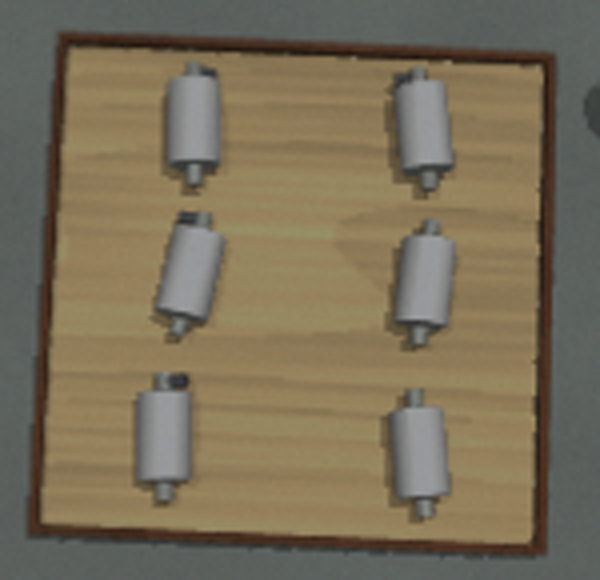

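View pics/s1.png

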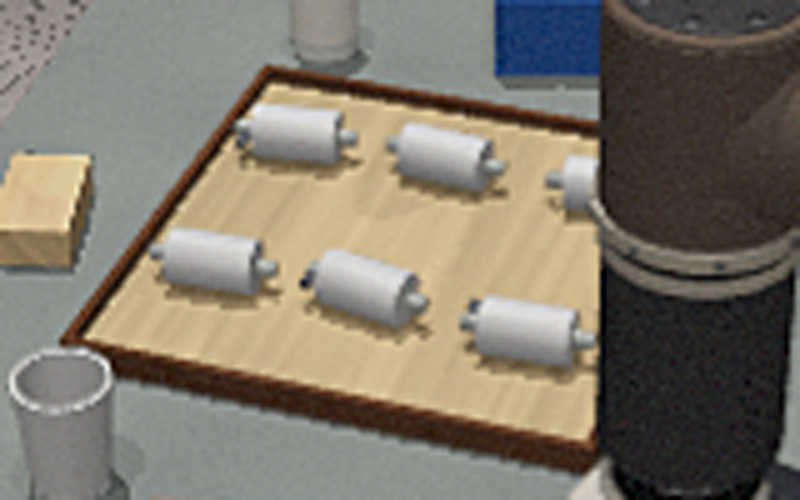

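```bash
cat >> h.py <<'E'
def rollers(p,box=((.36,.75),(-.24,.17)),zlo=.044,zhi=.07):
    C=cloud(p); m=(p['range_z']>0)&(C[...,2]>zlo)&(C[...,2]<zhi)&(C[...,0]>box[0][0])&(C[...,0]<box[0][1])&(C[...,1]>box[1][0])&(C[...,1]<box[1][1])
    n,l,st,_=cv2.connectedComponentsWithStats(m.astype(np.uint8))
    out=[]
    for i in range(1,n):
        if st[i,4]<60: continue
        P=C[l==i]; c,(w,h),a=cv2.minAreaRect((P[:,:2]*1000).astype(np.float32))
        B=cv2.boxPoints((c,(w,h),a)); e=[B[1]-B[0],B[2]-B[1]]; e=max(e,key=np.linalg.norm)
        ang=np.degrees(np.arctan2(e[1],e[0])); ang=(ang+90)%180-90
        M=P[:,:2].mean(0)
        out.append((np.round(M,4),np.round(np.array(c)/1000,4),round(ang,1),np.round([w,h],1),round(np.percentile(P[:,2],90),4),st[i,4]))
    return out
E
python3 - <<'E'
from h import *
p=snapshot('top')
for r in rollers(p): print(*r)
C=cloud(p)
print('board face z',np.median(C[180:200,285:300,2]),'bench',np.median(C[290:310,285:300,2]))
np.save('c0.npy',p['range_z'])
# long axis from image mask
for m in models.cut_out('cradle',p)[:2]+models.cut_out('crate',p)[:3]:
    P=C[m['region']]; print(m['conf'],m['uv'],m['region'].sum(),cv2.minAreaRect((P[:,:2]*1000).astype(np.float32)),np.percentile(P[:,2],[5,50,95]))
E
```

```text
[0.6935 0.0483] [0.697  0.0475] -1.0 [39.  74.6] 0.0588 261
[ 0.6851 -0.1386] [ 0.6891 -0.1386] 4.9 [79.1 41.5] 0.0583 259
[0.5693 0.0538] [0.5699 0.0536] -13.1 [41.2 70.4] 0.0579 270
[ 0.5568 -0.1347] [ 0.5584 -0.1355] -8.3 [39.4 71.5] 0.059 263
[0.4379 0.0776] [0.4386 0.0773] -0.8 [41.2 66.8] 0.0581 270
[ 0.42   -0.1244] [ 0.4203 -0.1253] 4.2 [69.6 41.8] 0.0587 274
board face z 0.01254145944703235 bench 0.0004027805158456181
0.94 [168.3, 209.2] 4100 ((502.83038330078125, 234.05438232421875), (492.4132385253906, 293.4033203125), 84.35708618164062) [0.00790046 0.01317916 0.02244717]
0.65 [411.1, 208.3] 3748 ((449.52703857421875, -262.9469299316406), (217.9085235595703, 573.0049438476562), 13.681686401367188) [0.00164215 0.00814678 0.07587452]
0.62 [380.0, 270.9] 165 ((310.37628173828125, -171.80870056152344), (351.10772705078125, 51.52028274536133), 89.2411880493164) [0.00971123 0.01608277 0.0208303 ]
```

```bash
cat >> h.py <<'E'
from scipy.spatial.transform import Rotation as Ro
def go(x,y,z,yaw,tilt=0):
    """tilt: extra rotation about tool x (deg)"""
    o=telemetry.get_obs(); R0=Ro.from_euler('xyz',o['orientation'],degrees=True)
    Rt=Ro.from_euler('xyz',[180,0,yaw],degrees=True)*Ro.from_rotvec([tilt,0,0],degrees=True)
    d=R0.inv().apply(np.array([x,y,z])-o['tool_pos']); w=(R0.inv()*Rt).as_rotvec(degrees=True)
    print('t=%.2f'%o['clock'],'GO %.4f %.4f %.4f  %.1f %.1f %.1f'%(*d,*w),'grip/row now: tcp',np.round(o['tool_pos'],4),'ori',np.round(o['orientation'],1),'F',np.round(o['force'],1),'open %.4f'%o['opening'])
E
python3 -c "
from h import *
go(.438,.0776,.12,-1)"
```

```text
t=1.20 GO 0.3848 0.4519 0.1066  0.0 -0.0 -19.0 grip/row now: tcp [0.2313 0.6341 0.2266] ori [180.  -0. -20.] F [ 0.2 -0.2 -0.2] open 0.0879
```

Request:
jog_arm(
  targets="0.385 0.452 0.03 0 0 -19 1;0.385 0.452 0.03 0 0 -19 1;0.385 0.452 0.03 0 0 -19 1;0.385 0.452 0.03 0 0 -19 1;0.385 0.452 0.03 0 0 -19 1;0.385 0.452 0.03 0 0 -19 1;0.385 0.452 0.03 0 0 -19 1;0.385 0.452 0.03 0 0 -19 1",
)

```text
clock: 2.2
tool_pos: [0.4057, 0.1643, 0.2018]
orientation: [-179.9, -0.1, -1.0]
force: [1.6, 1.1, 0.7]
opening: 0.0875
```

```bash
python3 -c "
from h import *
go(.438,.0776,.12,-1)"
```

```text
t=2.20 GO 0.0338 0.0862 0.0818  -0.1 -0.1 0.0 grip/row now: tcp [0.4057 0.1643 0.2018] ori [-1.799e+02 -1.000e-01 -1.000e+00] F [1.6 1.1 0.7] open 0.0875
```

Request:
jog_arm(
  targets="0.034 0.086 0.06 0 0 0 1;0.034 0.086 0.082 0 0 0 1;0.034 0.086 0.082 0 0 0 1;0.034 0.086 0.082 0 0 0 1;0.034 0.086 0.082 0 0 0 1;0.034 0.086 0.082 0 0 0 1;0.034 0.086 0.082 0 0 0 1;0.034 0.086 0.082 0 0 0 1",
)

```text
clock: 3.2
tool_pos: [0.4383, 0.0782, 0.12]
orientation: [-179.9, -0.1, -1.0]
force: [0.0, 0.2, -0.5]
opening: 0.0879
```

```bash
python3 -c "
from h import *
go(.438,.0776,.12,-1)
p=snapshot('wrist'); save(p,'w1')
"
```

```text
t=3.20 GO -0.0003 0.0006 0.0000  -0.1 -0.1 0.0 grip/row now: tcp [0.4383 0.0782 0.12  ] ori [-1.799e+02 -1.000e-01 -1.000e+00] F [ 0.   0.2 -0.5] open 0.0879
```

View pics/w1.png

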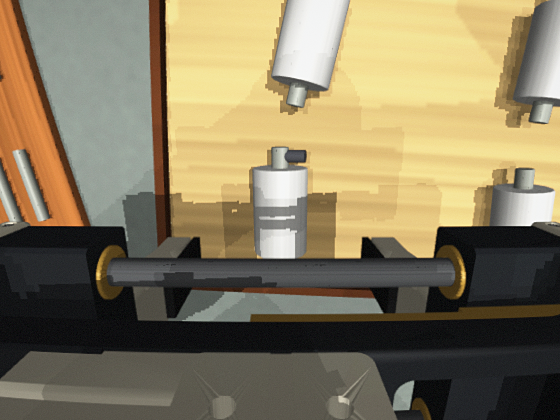

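```bash
cat >> h.py <<'E'
from scipy.optimize import least_squares
def sdf_pin(q,th):
    # q: (axial rel. pin, lateral(+ = left of axis dir), up); th: angle from top toward +lateral
    u=np.array([np.sin(th),np.cos(th)]); r=q[:,1:]@u; s=q[:,1:]@np.array([u[1],-u[0]])
    rad=np.hypot(q[:,0],s)-5e-3; cap=np.maximum(r-.020,-r)
    return np.where((rad>0)&(cap>0),np.hypot(rad,cap),np.maximum(rad,cap))
def measure(p,c,yaw,hz=.034,L=.044,verb=True,rad=.06):
    """p wrist picture; c approx (x,y) roller centre; yaw deg axis toward pin end. returns fit"""
    C=cloud(p); I=p['img'].max(2).astype(float); ok=p['range_z']>0.03
    C=C-[c[0],c[1],0]
    a=np.radians(yaw); ex=np.array([np.cos(a),np.sin(a),0]); ey=np.array([-np.sin(a),np.cos(a),0])
    X=C@ex; Y=C@ey; Z=C[...,2]
    sat=p['img'].max(2).astype(int)-p['img'].min(2)
    mb=ok&(abs(X)<.034)&(abs(Y)<.035)&(Z>hz+.006)&(Z<hz+.027)&(I>70)&(sat<60)
    B=np.c_[X[mb],Y[mb],Z[mb]]
    f=lambda v: np.hypot(B[:,1]-v[0]-v[1]*B[:,0],B[:,2]-hz-v[2])-.022
    r=least_squares(f,[0,0,0],loss='soft_l1',f_scale=.001); y0,sl,dz=r.x
    mp=ok&(X>L-.012)&(X<L+.012)&(abs(Y-y0-sl*X)<.027)&(Z>hz-.02)&(Z<hz+.027)&(I<75)&(sat<25)
    P=np.c_[X[mp]-L,Y[mp]-y0-sl*X[mp],Z[mp]-hz-dz]
    res={'y0':y0,'dyaw':np.degrees(np.arctan(sl)),'dz':dz,'nb':int(mb.sum()),'np':int(mp.sum()),'rb':np.median(abs(r.fun))}
    best=None
    if mp.sum()>5:
      for t0 in np.radians([-120,-90,-60,-30,0,30,60,90,120]):
        g=lambda v: sdf_pin(P-[v[1],0,0],v[0])
        s=least_squares(g,[t0,0],loss='soft_l1',f_scale=.001)
        if best is None or s.cost<best.cost: best=s
      res.update(th=np.degrees(best.x[0]),dx=best.x[1],rp=np.median(abs(best.fun)),latc=P[:,1].mean())
    n=c+ey[:2]*y0+ex[:2]*res.get('dx',0); res['ctr']=np.round(n,4)
    if verb: print({k:(round(float(v),4) if np.ndim(v)==0 else v) for k,v in res.items()})
    return res
E
python3 -c "
from h import *
p=snapshot('wrist')
measure(p,np.array([.438,.0776]),-1)
"
```

```text
{'y0': 0.0002, 'dyaw': 0.4214, 'dz': -0.0007, 'nb': 4380.0, 'np': 84.0, 'rb': 0.0004, 'th': -73.1349, 'dx': 0.0013, 'rp': 0.0002, 'latc': -0.0138, 'ctr': array([0.4393, 0.0778])}
```

Request:
jog_arm(
  targets="0.001 0 0.05 0 0 0 1;0.001 0 0.094 0 0 0 1;0.001 0 0.094 0 0 0 1;0.001 0 0.094 0 0 0 0.09;0.001 0 0.094 0 0 0 0.09;0.001 0 0.094 0 0 0 0.09;0.001 0 0.094 0 0 0 0.09;0.001 0 0.094 0 0 0 0.09",
)

```text
clock: 4.3
tool_pos: [0.4395, 0.0781, 0.0262]
orientation: [-179.9, -0.1, -1.0]
force: [-0.4, 0.8, -0.2]
opening: 0.0487
```

```bash
python3 -c "
from h import *
go(.4393,.1059,.026,-1)
p=snapshot('wrist');save(p,'w2')
measure(p,np.array([.438,.0776]),-1)
"
```

```text
t=4.30 GO -0.0007 -0.0278 0.0002  -0.1 -0.1 0.0 grip/row now: tcp [0.4395 0.0781 0.0262] ori [-1.799e+02 -1.000e-01 -1.000e+00] F [-0.4  0.8 -0.2] open 0.0487
{'y0': 0.0003, 'dyaw': 0.3405, 'dz': -0.0007, 'nb': 6965.0, 'np': 129.0, 'rb': 0.0003, 'th': -73.6886, 'dx': 0.0013, 'rp': 0.0002, 'latc': -0.0137, 'ctr': array([0.4394, 0.0779])}
```

View pics/w2.png

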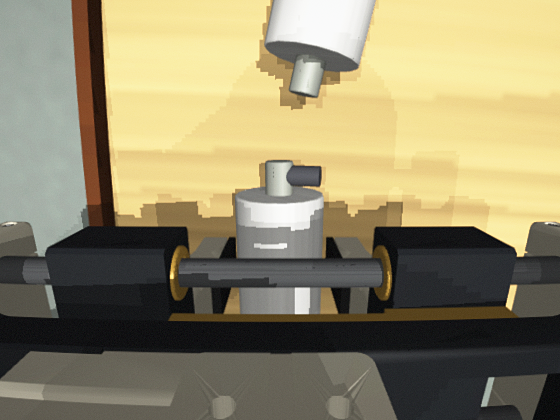

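Request:
jog_arm(
  targets="0 -0.004 0 0 0 0 0.09;0 -0.009 0 0 0 0 0.09;0 -0.014 0 0 0 0 0.09;0 -0.019 0 0 0 0 0.09;0 -0.0235 0 0 0 0 0.09;0 -0.027 0 0 0 0 0.09;0 -0.029 0 0 0 0 0.09;0 -0.030 0 0 0 0 0.09",
)

```text
clock: 5.35
tool_pos: [0.4399, 0.1082, 0.0261]
orientation: [-179.9, -0.1, -1.0]
force: [-1.1, -0.2, 0.0]
opening: 0.0477
```

```bash
python3 -c "
from h import *
go(.4393,.1085,.026,-1)
p=snapshot('wrist');save(p,'w3')
measure(p,np.array([.4393,.106]),-1)
"
```

```text
t=5.35 GO -0.0006 -0.0003 0.0001  -0.1 -0.1 0.0 grip/row now: tcp [0.4399 0.1082 0.0261] ori [-1.799e+02 -1.000e-01 -1.000e+00] F [-1.1 -0.2  0. ] open 0.0477
{'y0': 0.0002, 'dyaw': 0.3066, 'dz': -0.0007, 'nb': 7123.0, 'np': 53.0, 'rb': 0.0003, 'th': -0.9995, 'dx': 0.0003, 'rp': 0.0, 'latc': 0.0007, 'ctr': array([0.4396, 0.1062])}
```

View pics/w3.png

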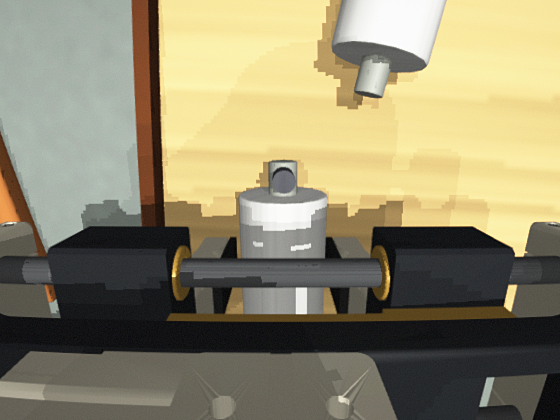

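```bash
python3 -c "
from h import *
go(.5695,.0538,.12,-13)
"
```

```text
t=5.40 GO 0.1306 0.0520 -0.0938  -0.1 -0.1 12.0 grip/row now: tcp [0.4399 0.1082 0.0261] ori [-1.799e+02 -1.000e-01 -1.000e+00] F [-0.2 -0.5 -0.3] open 0.0478
```

Request:
jog_arm(
  targets="0 0 0 0 0 0 0.3;0 0 0 0 0 0 0.3;0 0 -0.02 0 0 0 0.3;0 0 -0.07 0 0 0 0.3;0.03 0.015 -0.094 0 0 6 1;0.08 0.03 -0.094 0 0 12 1;0.13 0.052 -0.094 0 0 12 1;0.13 0.052 -0.094 0 0 12 1",
)

```text
clock: 6.4
tool_pos: [0.5713, 0.0523, 0.1194]
orientation: [-179.9, -0.1, -13.1]
force: [-1.9, -0.6, -0.7]
opening: 0.0863
```

```bash
python3 -c "
from h import *
p=snapshot('wrist');save(p,'w4')
m=measure(p,np.array([.5695,.0538]),-13)
go(*m['ctr'],.026,-13+m['dyaw'])
for r in rollers(snapshot('top')): print(*r)
"
```

```text
{'y0': 0.0001, 'dyaw': -0.5857, 'dz': -0.0007, 'nb': 4257.0, 'np': 54.0, 'rb': 0.0003, 'th': 88.721, 'dx': 0.0006, 'rp': 0.0003, 'latc': 0.0128, 'ctr': array([0.57  , 0.0537])}
t=6.45 GO 0.0003 -0.0010 0.0932  -0.0 0.0 0.5 grip/row now: tcp [0.5695 0.0527 0.1192] ori [-180.     0.   -13.1] F [-0.9 -0.1 -0.5] open 0.0868
[ 0.6848 -0.1384] [ 0.683  -0.1387] 2.1 [74.9 40. ] 0.0592 259
[ 0.557  -0.1345] [ 0.5552 -0.1351] -9.3 [40.7 76.1] 0.0578 266
[0.5474 0.0581] [0.5475 0.0587] 76.7 [39.2 29.2] 0.0582 101
[0.4391 0.1062] [0.4383 0.1057] -1.0 [41.2 70.1] 0.058 275
[ 0.4199 -0.1248] [ 0.4199 -0.1248] 5.1 [71.9 40.2] 0.0583 265
```

View pics/w4.png

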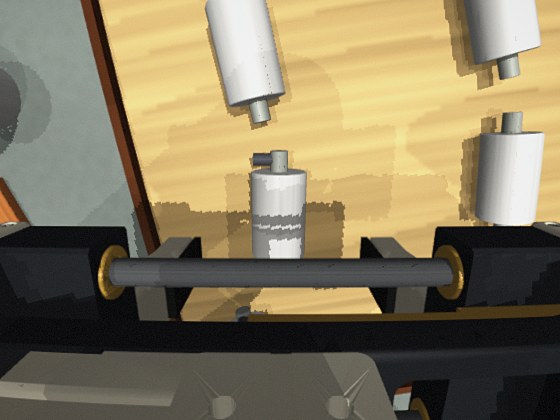

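Request:
jog_arm(
  targets="0 -0.001 0.05 0 0 0 1;0 -0.001 0.093 0 0 0 1;0 -0.001 0.093 0 0 0 1;0 -0.001 0.093 0 0 0 0.07;0 -0.001 0.093 0 0 0 0.07;0 -0.001 0.093 0 0 0 0.07;0 -0.001 0.093 0 0 0 0.07;0 -0.001 0.093 0 0 0 0.07",
)

```text
clock: 7.5
tool_pos: [0.5688, 0.0542, 0.0267]
orientation: [-179.9, -0.0, -13.1]
force: [0.2, 0.2, -0.2]
opening: 0.0479
```

```bash
python3 -c "
from h import *
p=snapshot('wrist')
m=measure(p,np.array([.5695,.0538]),-13)
go(*m['ctr'],.026,-13+m['dyaw'])
"
```

```text
{'y0': 0.0002, 'dyaw': -0.5655, 'dz': -0.0007, 'nb': 7352.0, 'np': 106.0, 'rb': 0.0003, 'th': 88.0737, 'dx': 0.0007, 'rp': 0.0002, 'latc': 0.0127, 'ctr': array([0.5702, 0.0538])}
t=7.55 GO 0.0015 0.0001 0.0005  -0.1 0.0 0.5 grip/row now: tcp [0.5688 0.0542 0.0265] ori [-179.9    0.   -13.1] F [-0.1  0.3 -1. ] open 0.0474
```

Request:
jog_arm(
  targets="0.001 0.004 0 0 0 0 0.07;0.001 0.010 0 0 0 0 0.07;0.001 0.016 0 0 0 0 0.07;0.001 0.022 0 0 0 0 0.07;0.001 0.028 0 0 0 0 0.07;0.001 0.0325 0 0 0 0 0.07;0.001 0.035 0 0 0 0 0.07;0.001 0.036 0 0 0 0 0.07",
)

```text
clock: 8.55
tool_pos: [0.5616, 0.0188, 0.0265]
orientation: [-179.9, 0.0, -13.1]
force: [0.9, -1.0, -0.0]
opening: 0.0469
```

```bash
python3 -c "
from h import *
p=snapshot('wrist');save(p,'w5')
o=telemetry.get_obs()
m=measure(p,o['tool_pos'][:2],-13)
go(.695,.048,.12,-1)
"
```

```text
{'y0': -0.0003, 'dyaw': -0.5411, 'dz': -0.0007, 'nb': 7252.0, 'np': 78.0, 'rb': 0.0003, 'th': -4.616, 'dx': -0.0, 'rp': 0.0, 'latc': 0.0012, 'ctr': array([0.5615, 0.0185])}
t=8.60 GO 0.1234 -0.0588 -0.0934  -0.1 -0.0 -12.1 grip/row now: tcp [0.5615 0.0188 0.0265] ori [-179.9    0.   -13.1] F [-0.3 -0.2 -0.9] open 0.0468
```

View pics/w5.png

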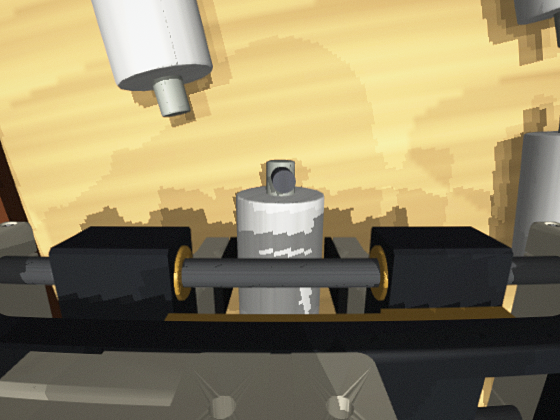

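Request:
jog_arm(
  targets="0 -0.0005 0 0 0 0 0.07;0 -0.001 0 0 0 0 0.07;0 -0.0015 0 0 0 0 0.07;0 -0.002 0 0 0 0 0.07;0 -0.0025 0 0 0 0 0.07;0 -0.0029 0 0 0 0 0.07;0 -0.003 0 0 0 0 0.07;0 -0.003 0 0 0 0 0.07",
)

```text
clock: 9.6
tool_pos: [0.5622, 0.0217, 0.0265]
orientation: [-179.9, 0.0, -13.1]
force: [-0.1, 0.1, -0.4]
opening: 0.0468
```

```bash
python3 -c "
from h import *
p=snapshot('wrist');crop(p,200,130,360,250,'w6',4)
o=telemetry.get_obs()
m=measure(p,o['tool_pos'][:2],-13)
go(.695,.048,.12,-1)
"
```

```text
{'y0': -0.0022, 'dyaw': -0.5398, 'dz': -0.0007, 'nb': 7242.0, 'np': 67.0, 'rb': 0.0003, 'th': -1.8122, 'dx': 0.0, 'rp': 0.0, 'latc': 0.0013, 'ctr': array([0.5617, 0.0196])}
t=9.65 GO 0.1234 -0.0558 -0.0934  -0.1 -0.0 -12.1 grip/row now: tcp [0.5622 0.0217 0.0265] ori [-179.9    0.   -13.1] F [-0.1  0.7 -0.3] open 0.0468
```

View pics/w6.png

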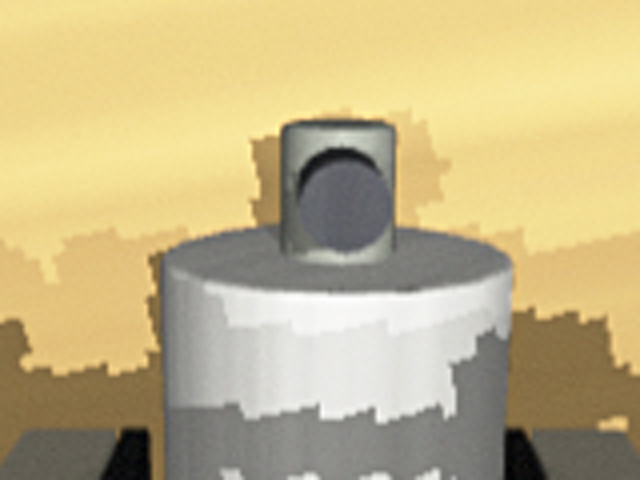

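Request:
jog_arm(
  targets="0 0 0 0 0 0 0.3;0 0 0 0 0 0 0.3;0 0 -0.02 0 0 0 0.3;0 0 -0.07 0 0 0 0.3;0.03 -0.015 -0.094 0 0 -6 1;0.08 -0.035 -0.094 0 0 -12 1;0.123 -0.056 -0.094 0 0 -12 1;0.123 -0.056 -0.094 0 0 -12 1",
)

```text
clock: 10.65
tool_pos: [0.6969, 0.0488, 0.1191]
orientation: [-180.0, 0.0, -1.1]
force: [-1.2, -1.1, -0.6]
opening: 0.0865
```

```bash
python3 -c "
from h import *
p=snapshot('wrist');save(p,'w7')
m=measure(p,np.array([.695,.048]),-1)
go(*m['ctr'],.026,-1+m['dyaw'])
"
```

```text
{'y0': 0.0005, 'dyaw': 0.408, 'dz': -0.0007, 'nb': 4304.0, 'np': 28.0, 'rb': 0.0003, 'th': -118.7499, 'dx': -0.0006, 'rp': 0.0002, 'latc': -0.0122, 'ctr': array([0.6944, 0.0486])}
t=10.70 GO -0.0006 -0.0001 0.0931  -0.0 0.1 -0.5 grip/row now: tcp [0.6952 0.0484 0.1191] ori [-1.8e+02  1.0e-01 -1.1e+00] F [0.6 0.5 1.3] open 0.0872
```

View pics/w7.png

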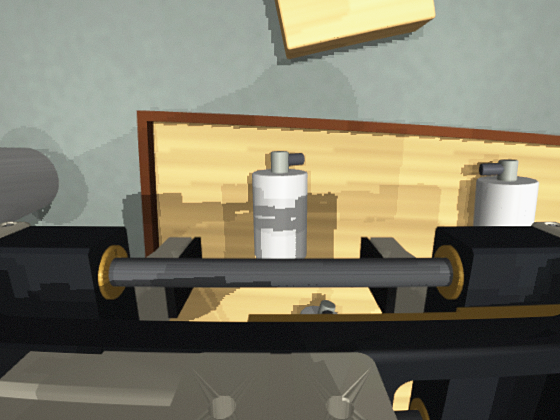

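Request:
jog_arm(
  targets="0 0 0.05 0 0 0 1;0 0 0.093 0 0 0 1;0 0 0.093 0 0 0 1;0 0 0.093 0 0 0 0.07;0 0 0.093 0 0 0 0.07;0 0 0.093 0 0 0 0.07;0 0 0.093 0 0 0 0.07;0 0 0.093 0 0 0 0.07",
)

```text
clock: 11.7
tool_pos: [0.6951, 0.0485, 0.0264]
orientation: [-180.0, 0.1, -1.1]
force: [-0.2, -1.0, -0.0]
opening: 0.0485
```

```bash
python3 -c "
from h import *
p=snapshot('wrist')
m=measure(p,np.array([.695,.048]),-1)
go(*m['ctr'],.026,-1+m['dyaw'])
"
```

```text
{'y0': 0.0006, 'dyaw': 0.4387, 'dz': -0.0007, 'nb': 7250.0, 'np': 30.0, 'rb': 0.0003, 'th': -118.7542, 'dx': -0.0005, 'rp': 0.0001, 'latc': -0.0119, 'ctr': array([0.6945, 0.0486])}
t=11.75 GO -0.0006 -0.0001 0.0003  -0.0 0.1 -0.5 grip/row now: tcp [0.6951 0.0485 0.0263] ori [-1.8e+02  1.0e-01 -1.1e+00] F [-0.7 -0.2 -0.9] open 0.0473
```

Request:
jog_arm(
  targets="0 -0.005 0 0 0 0 0.07;0 -0.013 0 0 0 0 0.07;0 -0.021 0 0 0 0 0.07;0 -0.029 0 0 0 0 0.07;0 -0.036 0 0 0 0 0.07;0 -0.041 0 0 0 0 0.07;0 -0.044 0 0 0 0 0.07;0 -0.045 0 0 0 0 0.07",
)

```text
clock: 12.75
tool_pos: [0.696, 0.0936, 0.0264]
orientation: [-180.0, 0.1, -1.1]
force: [0.7, -0.5, -0.5]
opening: 0.0465
```

```bash
python3 -c "
from h import *
p=snapshot('wrist');crop(p,200,130,360,250,'w8',4)
o=telemetry.get_obs()
m=measure(p,o['tool_pos'][:2],-1)
go(.687,-.1386,.12,5)
"
```

```text
{'y0': -0.0005, 'dyaw': 0.1979, 'dz': -0.0007, 'nb': 7515.0, 'np': 70.0, 'rb': 0.0004, 'th': -4.4554, 'dx': -0.0009, 'rp': 0.0001, 'latc': 0.0012, 'ctr': array([0.695 , 0.0931])}
t=12.80 GO -0.0046 0.2323 -0.0938  -0.0 0.1 -6.1 grip/row now: tcp [0.696  0.0936 0.0263] ori [-1.8e+02  1.0e-01 -1.1e+00] F [-0.1  0.6  1. ] open 0.0469
```

View pics/w8.png

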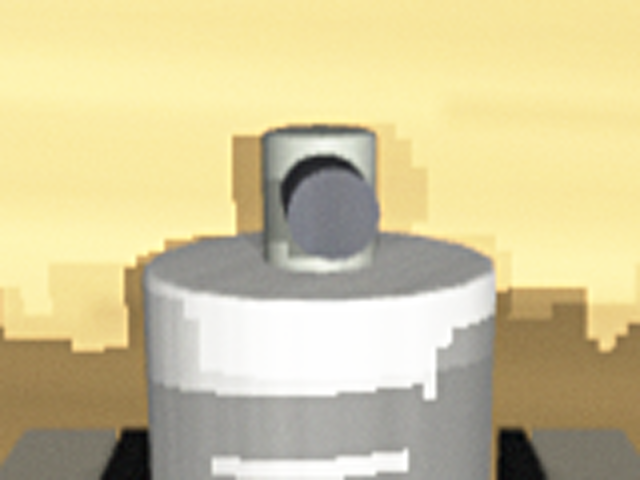

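Request:
jog_arm(
  targets="0 -0.0005 0 0 0 0 0.07;0 -0.001 0 0 0 0 0.07;0 -0.0015 0 0 0 0 0.07;0 -0.002 0 0 0 0 0.07;0 -0.0025 0 0 0 0 0.07;0 -0.003 0 0 0 0 0.07;0 -0.003 0 0 0 0 0.07;0 -0.003 0 0 0 0 0.07",
)

```text
clock: 13.8
tool_pos: [0.696, 0.0966, 0.0263]
orientation: [-180.0, 0.1, -1.1]
force: [0.4, -0.5, 0.2]
opening: 0.0465
```

```bash
python3 -c "
from h import *
p=snapshot('wrist');crop(p,200,130,360,250,'w9',4)
o=telemetry.get_obs()
m=measure(p,o['tool_pos'][:2],-1)
go(.687,-.1386,.12,5)
"
```

```text
{'y0': -0.002, 'dyaw': 0.2288, 'dz': -0.0007, 'nb': 7515.0, 'np': 57.0, 'rb': 0.0004, 'th': -0.7037, 'dx': -0.001, 'rp': 0.0, 'latc': 0.0005, 'ctr': array([0.695 , 0.0946])}
t=13.85 GO -0.0046 0.2352 -0.0938  -0.0 0.1 -6.1 grip/row now: tcp [0.696  0.0966 0.0263] ori [-1.8e+02  1.0e-01 -1.1e+00] F [-0.5  0.5 -0.4] open 0.0469
```

View pics/w9.png

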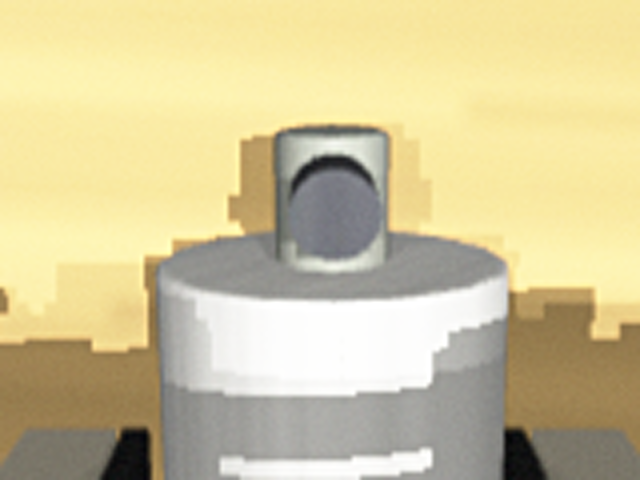

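Request:
jog_arm(
  targets="0 0 0 0 0 0 0.3;0 0 0 0 0 0 0.3;0 0 -0.02 0 0 0 0.3;0 0 -0.08 0 0 0 0.3;0 0.04 -0.094 0 0 -6 1;-0.002 0.1 -0.094 0 0 -6 1;-0.004 0.16 -0.094 0 0 -6 1;-0.005 0.21 -0.094 0 0 -6 1",
)

```text
clock: 14.85
tool_pos: [0.6872, -0.1154, 0.1223]
orientation: [-180.0, -0.0, 4.9]
force: [0.9, 0.4, 0.1]
opening: 0.0864
```

```bash
python3 -c "
from h import *
p=snapshot('wrist');save(p,'w10')
m=measure(p,np.array([.687,-.1386]),5)
go(*m['ctr'],.026,5+m['dyaw'])
for r in rollers(snapshot('top')): print(*r)
"
```

```text
{'y0': -0.0005, 'dyaw': -1.2213, 'dz': -0.0007, 'nb': 4311.0, 'np': 33.0, 'rb': 0.0004, 'th': 103.377, 'dx': -0.0013, 'rp': 0.0002, 'latc': 0.0123, 'ctr': array([ 0.6857, -0.1393])}
t=14.90 GO -0.0022 0.0185 0.0961  0.0 0.0 0.9 grip/row now: tcp [ 0.6863 -0.1206  0.1221] ori [180.    0.    4.7] F [ 0.5 -1.9  0.1] open 0.0869
[ 0.6717 -0.139 ] [ 0.6719 -0.1396] 4.1 [46.2 40.8] 0.059 168
[ 0.5569 -0.1347] [ 0.5577 -0.135 ] -7.9 [40.7 70.5] 0.0585 268
[ 0.42   -0.1249] [ 0.4201 -0.1255] 2.3 [69.9 39.5] 0.0576 268
```

View pics/w10.png

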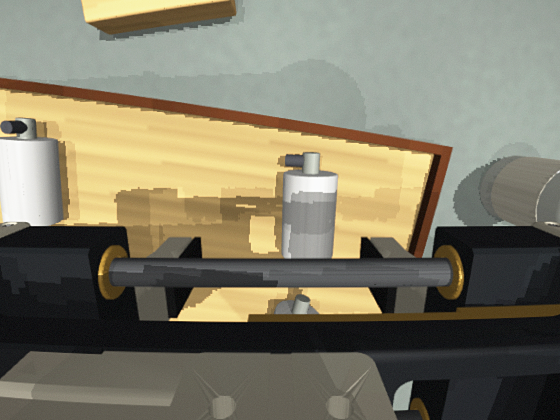

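```bash
python3 -c "
from h import *
p=snapshot('top');crop(p,215,120,365,265,'t2',4)
go(.6857,-.1393,.026,3.8)
"
```

```text
t=15.00 GO -0.0032 0.0230 0.0958  -0.0 -0.0 0.9 grip/row now: tcp [ 0.687  -0.1162  0.1218] ori [-180.    -0.     4.7] F [-0.5  0.9  1.4] open 0.0876
```

View pics/t2.png

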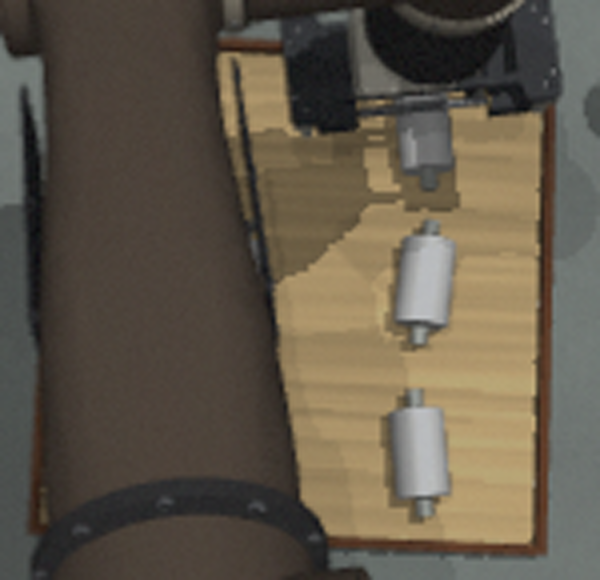

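Request:
jog_arm(
  targets="-0.002 0.022 0 0 0 1 1;-0.002 0.022 0.03 0 0 1 1;-0.002 0.022 0.08 0 0 1 1;-0.002 0.022 0.0955 0 0 1 1;-0.002 0.022 0.0955 0 0 1 0.07;-0.002 0.022 0.0955 0 0 1 0.07;-0.002 0.022 0.0955 0 0 1 0.07;-0.002 0.022 0.0955 0 0 1 0.07",
)

```text
clock: 16.0
tool_pos: [0.6874, -0.1382, 0.0275]
orientation: [-180.0, -0.1, 3.7]
force: [-0.9, -0.6, -0.8]
opening: 0.0532
```

```bash
python3 -c "
from h import *
p=snapshot('wrist')
m=measure(p,np.array([.6857,-.1393]),4)
go(*m['ctr'],.026,4+m['dyaw'])
"
```

```text
{'y0': 0.0002, 'dyaw': -0.2267, 'dz': -0.0007, 'nb': 6809.0, 'np': 35.0, 'rb': 0.0003, 'th': 103.7262, 'dx': 0.0, 'rp': 0.0001, 'latc': 0.0123, 'ctr': array([ 0.6857, -0.1391])}
t=16.05 GO -0.0017 0.0008 0.0013  -0.0 -0.1 -0.1 grip/row now: tcp [ 0.6873 -0.1382  0.0273] ori [-1.8e+02 -1.0e-01  3.7e+00] F [ 0.3 -0.4  0.2] open 0.0498
```

Request:
jog_arm(
  targets="0 0.005 0 0 0 0 0.07;0 0.012 0 0 0 0 0.07;0 0.019 0 0 0 0 0.07;0 0.026 0 0 0 0 0.07;0 0.032 0 0 0 0 0.07;0 0.037 0 0 0 0 0.07;0 0.0395 0 0 0 0 0.07;0 0.0405 0 0 0 0 0.07",
)

```text
clock: 17.05
tool_pos: [0.6898, -0.1787, 0.0272]
orientation: [-180.0, -0.1, 3.7]
force: [-0.1, 0.4, 0.4]
opening: 0.0471
```

```bash
python3 -c "
from h import *
p=snapshot('wrist');crop(p,200,130,360,250,'w11',4)
o=telemetry.get_obs()
m=measure(p,o['tool_pos'][:2],4)
go(.57,-.05,.3,4)
"
```

```text
{'y0': -0.002, 'dyaw': -0.2963, 'dz': -0.0008, 'nb': 7680.0, 'np': 63.0, 'rb': 0.0004, 'th': -3.2298, 'dx': -0.0018, 'rp': 0.0001, 'latc': 0.0012, 'ctr': array([ 0.6882, -0.1809])}
t=17.10 GO -0.1109 -0.1363 -0.2729  -0.0 -0.1 -0.3 grip/row now: tcp [ 0.6899 -0.1787  0.0272] ori [-1.8e+02 -1.0e-01  3.7e+00] F [0.1 0.9 0.4] open 0.0469
```

View pics/w11.png

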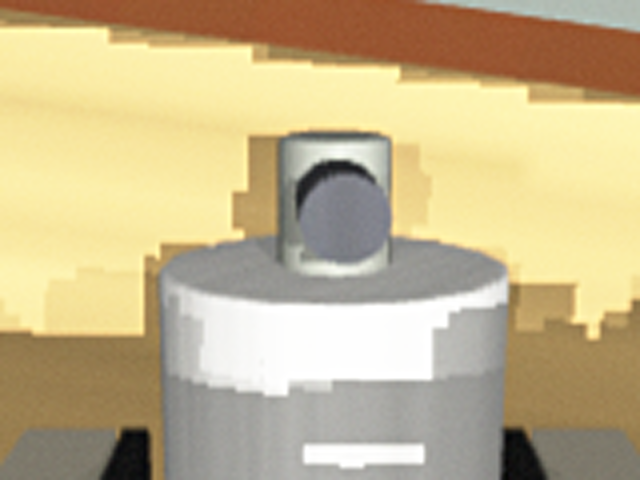

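Request:
jog_arm(
  targets="0 -0.0003 0 0 0 0 0.07;0 -0.0006 0 0 0 0 0.07;0 -0.0009 0 0 0 0 0.07;0 -0.0012 0 0 0 0 0.07;0 -0.0015 0 0 0 0 0.07;0 -0.0015 0 0 0 0 0.07;0 -0.0015 0 0 0 0 0.07;0 -0.0015 0 0 0 0 0.07",
)

```text
clock: 18.1
tool_pos: [0.6897, -0.1772, 0.0272]
orientation: [-180.0, -0.1, 3.7]
force: [0.8, -0.3, -0.3]
opening: 0.0468
```

```bash
python3 -c "
from h import *
p=snapshot('wrist');crop(p,200,130,360,250,'w12',4)
o=telemetry.get_obs()
m=measure(p,o['tool_pos'][:2],4)
go(.45,.20,.3,4)
"
```

```text
{'y0': -0.002, 'dyaw': -0.3013, 'dz': -0.0008, 'nb': 7691.0, 'np': 53.0, 'rb': 0.0004, 'th': 0.7487, 'dx': -0.0018, 'rp': 0.0, 'latc': 0.0001, 'ctr': array([ 0.6881, -0.1793])}
t=18.15 GO -0.2146 -0.3920 -0.2729  -0.0 -0.1 -0.3 grip/row now: tcp [ 0.6898 -0.1772  0.0272] ori [-1.8e+02 -1.0e-01  3.7e+00] F [-0.9 -0.3  0.8] open 0.0467
```

View pics/w12.png

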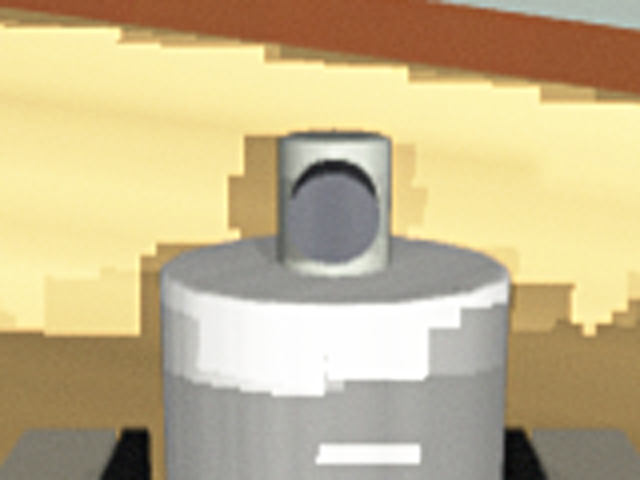

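Request:
jog_arm(
  targets="0 0 0 0 0 0 0.3;0 0 0 0 0 0 0.3;0 0 -0.02 0 0 0 0.3;0 0 -0.08 0 0 0 0.3;0 0 -0.14 0 0 0 1;-0.03 -0.05 -0.16 0 0 0 1;-0.06 -0.11 -0.17 0 0 0 1;-0.1 -0.17 -0.17 0 0 0 1",
)

```text
clock: 19.15
tool_pos: [0.5875, -0.0246, 0.1996]
orientation: [-179.9, -0.3, 3.7]
force: [0.5, 1.9, 0.4]
opening: 0.0863
```

```bash
python3 -c "
from h import *
go(.50,.34,.2,10)
"
```

```text
t=19.15 GO -0.0639 -0.3695 -0.0004  -0.0 -0.3 -6.3 grip/row now: tcp [ 0.5875 -0.0246  0.1996] ori [-179.9   -0.3    3.7] F [0.5 1.9 0.4] open 0.0863
```

Request:
jog_arm(
  targets="-0.064 -0.37 0 0 0 -6 1;-0.064 -0.37 0 0 0 -6 1;-0.064 -0.37 0 0 0 -6 1;-0.064 -0.37 0 0 0 -6 1;-0.064 -0.37 0 0 0 -6 1;-0.064 -0.37 0 0 0 -6 1;-0.064 -0.37 0 0 0 -6 1;-0.064 -0.37 0 0 0 -6 1",
)

```text
clock: 20.15
tool_pos: [0.4998, 0.3408, 0.2007]
orientation: [-180.0, -0.4, 9.7]
force: [0.3, -0.2, -0.1]
opening: 0.0874
```

```bash
python3 -c "
from h import *
go(.50,.34,.2,10)
p=snapshot('top');crop(p,130,110,380,290,'t3',3)
for r in rollers(p): print(*r)
w=snapshot('wrist');save(w,'w13')
np.savez('wcr.npz',**{k:w[k] for k in ['img','range_z','intrinsics','k1','R','t']})
np.savez('tcr.npz',**{k:p[k] for k in ['img','range_z','intrinsics','k1','R','t']})
"
```

```text
t=20.15 GO 0.0001 0.0008 0.0007  -0.0 -0.4 -0.3 grip/row now: tcp [0.4998 0.3408 0.2007] ori [-180.    -0.4    9.7] F [ 0.3 -0.2 -0.1] open 0.0874
[0.6957 0.0943] [0.7007 0.0935] 0.2 [84.6 38.9] 0.0588 265
[ 0.6888 -0.1785] [ 0.6944 -0.1793] 3.5 [83.  40.7] 0.0589 274
[0.5618 0.019 ] [0.5663 0.0182] -12.7 [40.8 84.7] 0.0583 276
[ 0.558  -0.1348] [ 0.5591 -0.1355] -7.6 [40.6 73.1] 0.0581 262
[0.4398 0.1058] [0.4397 0.1057] -1.2 [41.4 67.6] 0.0583 273
[ 0.4197 -0.1251] [ 0.4193 -0.1252] 3.6 [71.1 40.3] 0.0578 267
```

View pics/t3.png

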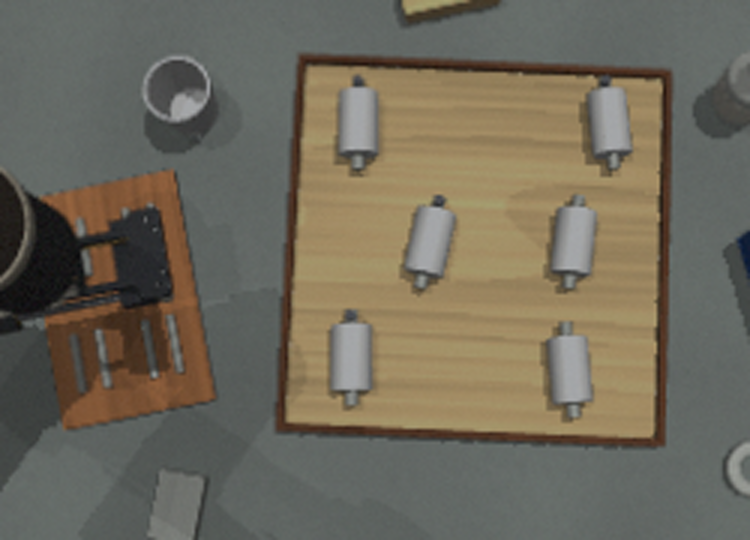

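View pics/w13.png

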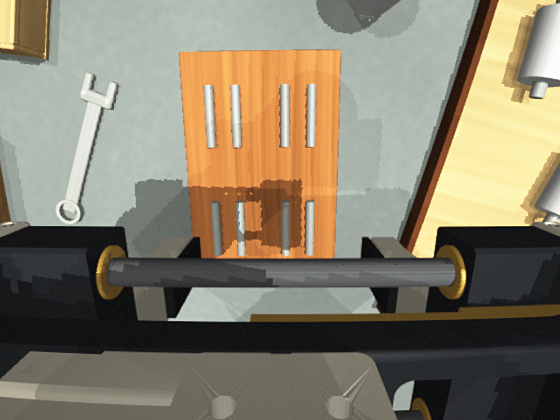

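```bash
cat > cr.py <<'E'
from h import *
def fit(p,v0):
    C=cloud(p); sat=p['img'].max(2).astype(int)-p['img'].min(2)
    d=np.hypot(C[...,0]-v0[0],C[...,1]-v0[1])
    m=(p['range_z']>.03)&(d<.16)&(C[...,2]>.015)&(C[...,2]<.027)&(sat<60)
    P=C[m][:,:2]
    cen=[(sx*.0625,sy*.04+sr*.014) for sx in(-1,1) for sy in(-1,1) for sr in(-1,1)]
    def f(v):
        a=np.radians(v[2]);R=np.array([[np.cos(a),-np.sin(a)],[np.sin(a),np.cos(a)]])
        q=(P-v[:2])@R
        best=np.full(len(q),1.)
        for cx,cy in cen:
            dx=np.maximum(abs(q[:,0]-cx)-.032,0);dy=np.maximum(abs(q[:,1]-cy)-.0035,0)
            best=np.minimum(best,np.hypot(dx,dy))
        return best
    # coarse
    b=min(((np.minimum(f([v0[0]+dx,v0[1]+dy,v0[2]+da]),.01)**2).sum(),dx,dy,da) for dx in np.arange(-.02,.021,.004) for dy in np.arange(-.02,.021,.004) for da in(-4,-2,0,2,4))
    s=least_squares(lambda v:np.minimum(f(v),.006),[v0[0]+b[1],v0[1]+b[2],v0[2]+b[3]],x_scale=[.01,.01,1],diff_step=1e-4)
    print('cradle',np.round(s.x,4),'n',m.sum(),'mean res',s.fun.mean(), 'covered', )
    a=np.radians(s.x[2]);R=np.array([[np.cos(a),-np.sin(a)],[np.sin(a),np.cos(a)]])
    q=(P-s.x[:2])@R
    for cx,cy in cen:
        k=(abs(q[:,0]-cx)<.045)&(abs(q[:,1]-cy)<.010)
        if k.sum()>20: print(np.round([cx,cy],4),k.sum(),'x range',np.round(np.percentile(q[k,0],[1,99])-cx,4),'y',np.round(np.median(q[k,1])-cy,4))
    return s.x
if __name__=='__main__':
    w=dict(np.load('wcr.npz')); fit(w,[.515,.368,9])
    t=dict(np.load('tcr.npz'))
    t0=dict(t); t0['range_z']=np.load('c0.npy'); 
    # initial unoccluded depth, no matching image: ignore sat
    t0['img']=np.zeros_like(t['img']); v=fit(t0,[.515,.368,9])
    for sx in(-1,1):
        for sy in(-1,1):
            a=np.radians(v[2]); print(v[0]+np.cos(a)*sx*.0625-np.sin(a)*sy*.04, v[1]+np.sin(a)*sx*.0625+np.cos(a)*sy*.04)
E
python3 cr.py
```

```text
cradle [ 0.5129  0.3629 10.182 ] n 4111 mean res 0.0001862621182696444 covered
[-0.0625 -0.054 ] 451 x range [-0.0307  0.0318] y 0.0006
[-0.0625 -0.026 ] 474 x range [-0.0305  0.0318] y 0.0003
[-0.0625  0.026 ] 452 x range [-0.0305  0.0317] y -0.0005
[-0.0625  0.054 ] 462 x range [-0.0309  0.0316] y -0.0008
[ 0.0625 -0.054 ] 560 x range [-0.0316  0.0314] y 0.0005
[ 0.0625 -0.026 ] 597 x range [-0.0314  0.0315] y -0.0001
[0.0625 0.026 ] 555 x range [-0.031   0.0312] y -0.0006
[0.0625 0.054 ] 560 x range [-0.0316  0.0317] y -0.0009
cradle [ 0.5117  0.3605 10.132 ] n 1200 mean res 0.003629522496209686 covered
[-0.0625 -0.054 ] 75 x range [-0.0325  0.0337] y -0.0006
[-0.0625 -0.026 ] 85 x range [-0.043   0.0385] y -0.0004
[-0.0625  0.026 ] 72 x range [-0.0393  0.0331] y 0.0019
[-0.0625  0.054 ] 74 x range [-0.0391  0.036 ] y -0.0008
[ 0.0625 -0.054 ] 72 x range [-0.0384  0.0379] y 0.0005
[ 0.0625 -0.026 ] 85 x range [-0.0412  0.0403] y -0.0005
[0.0625 0.026 ] 76 x range [-0.0415  0.0438] y -0.0002
[0.0625 0.054 ] 79 x range [-0.0342  0.0379] y -0.0001
0.4572201129829654 0.31009804107691513
0.44314679491203157 0.38885044877645364
0.5802707500134943 0.33208760056274916
0.5661974319425604 0.41084000826228767
```

```bash
python3 -c "
from h import *
go(.695,.0946,.12,-.8)
"
```

```text
t=20.25 GO 0.1505 0.2742 0.0811  -0.1 -0.3 10.4 grip/row now: tcp [0.5002 0.3396 0.2004] ori [-180.    -0.3    9.6] F [-0.4 -0.5  0.7] open 0.0876
```

Request:
jog_arm(
  targets="0.15 0.274 0.03 0 0 10.4 1;0.15 0.274 0.03 0 0 10.4 1;0.15 0.274 0.03 0 0 10.4 1;0.15 0.274 0.05 0 0 10.4 1;0.15 0.274 0.08 0 0 10.4 1;0.15 0.274 0.08 0 0 10.4 1;0.15 0.274 0.08 0 0 10.4 1;0.15 0.274 0.08 0 0 10.4 1",
)

```text
clock: 21.25
tool_pos: [0.6946, 0.0951, 0.1225]
orientation: [-179.9, -0.4, -0.8]
force: [-0.1, -0.2, -0.7]
opening: 0.0876
```

```bash
python3 -c "
from h import *
p=snapshot('wrist');save(p,'w14')
m=measure(p,np.array([.695,.0946]),-.8)
go(*m['ctr'],.018,-.8+m['dyaw'])
"
```

```text
{'y0': -0.0001, 'dyaw': 0.1027, 'dz': -0.0007, 'nb': 4355.0, 'np': 3.0, 'rb': 0.0004, 'ctr': array([0.695 , 0.0945])}
t=21.30 GO -0.0004 0.0014 0.1048  -0.1 -0.4 -0.0 grip/row now: tcp [0.6946 0.0957 0.1228] ori [-179.9   -0.4   -0.7] F [-0.6 -0.8  0.1] open 0.0879
```

View pics/w14.png

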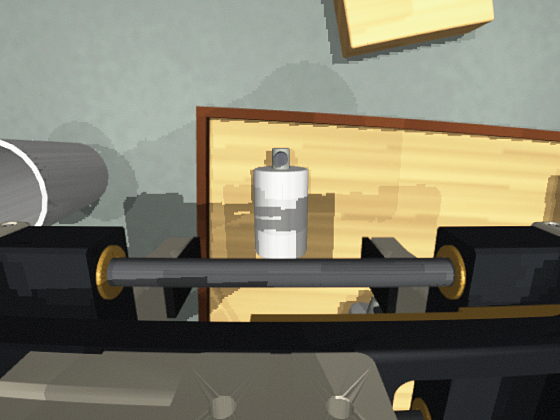

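Request:
jog_arm(
  targets="0 0.001 0.03 0 0.4 0 0.25;0 0.001 0.03 0 0.4 0 0.25;0 0.001 0.06 0 0.4 0 0.25;0 0.001 0.09 0 0.4 0 0.25;0 0.001 0.105 0 0.4 0 0.25;0 0.001 0.105 0 0.4 0 0.25;0 0.001 0.105 0 0.4 0 0.25;0 0.001 0.105 0 0.4 0 0.08",
)

```text
clock: 22.3
tool_pos: [0.6962, 0.0952, 0.0192]
orientation: [-179.8, -1.0, -0.7]
force: [0.4, 0.4, -0.4]
opening: 0.0499
```

```bash
python3 -c "
from h import *
p=snapshot('wrist')
m=measure(p,np.array([.695,.0946]),-.8)
go(*m['ctr'],.018,-.8+m['dyaw'])
"
```

```text
{'y0': -0.0, 'dyaw': 0.061, 'dz': -0.0007, 'nb': 6845.0, 'np': 49.0, 'rb': 0.0003, 'th': -0.4613, 'dx': 0.0, 'rp': 0.0, 'latc': 0.0006, 'ctr': array([0.695 , 0.0946])}
t=22.35 GO -0.0010 0.0005 0.0010  -0.2 -0.9 0.0 grip/row now: tcp [0.696  0.0951 0.019 ] ori [-179.8   -0.9   -0.7] F [ 0.6 -0.1  0.2] open 0.0487
```

Request:
jog_arm(
  targets="-0.001 0.0004 0.001 -0.2 -0.9 0 0.08;-0.001 0.0004 0.001 -0.2 -0.9 0 0.0;-0.001 0.0004 0.001 -0.2 -0.9 0 -0.1;-0.001 0.0004 0.001 -0.2 -0.9 0 -1;-0.001 0.0004 0.001 -0.2 -0.9 0 -1;-0.001 0.0004 0.001 -0.2 -0.9 0 -1;-0.001 0.0004 0.001 -0.2 -0.9 0 -1;-0.001 0.0004 0.001 -0.2 -0.9 0 -1",
)

```text
clock: 23.35
tool_pos: [0.6954, 0.0949, 0.0182]
orientation: [180.0, -0.1, -0.7]
force: [2.1, 0.5, 2.0]
opening: 0.0435
```

```bash
python3 -c "
from h import *
p=snapshot('wrist')
m=measure(p,np.array([.695,.0946]),-.8)
go(.5673,.4133,.14,10.2)
"
```

```text
{'y0': -0.0004, 'dyaw': 0.102, 'dz': -0.0007, 'nb': 6935.0, 'np': 69.0, 'rb': 0.0003, 'th': -1.7801, 'dx': -0.0, 'rp': 0.0, 'latc': 0.0009, 'ctr': array([0.695 , 0.0942])}
t=23.40 GO -0.1318 -0.3168 -0.1221  0.0 -0.1 -10.9 grip/row now: tcp [0.6954 0.0949 0.0182] ori [ 1.8e+02 -1.0e-01 -7.0e-01] F [2.7 0.3 1.4] open 0.0431
```

Request:
jog_arm(
  targets="0 0 -0.02 0 0 0 -1;0 0 -0.06 0 0 0 -1;0 0 -0.12 0 0 0 -1;-0.03 -0.06 -0.122 0 0 -4 -1;-0.055 -0.12 -0.122 0 0 -8 -1;-0.08 -0.18 -0.122 0 0 -11 -1;-0.105 -0.24 -0.122 0 0 -11 -1;-0.13 -0.30 -0.122 0 0 -11 -1",
)

```text
clock: 24.4
tool_pos: [0.5726, 0.384, 0.1406]
orientation: [179.9, -0.0, 10.3]
force: [1.4, 0.8, -3.8]
opening: 0.0437
```

```bash
python3 -c "
from h import *
go(.5676,.4141,.06,10.2,-1.5)
"
```

```text
t=24.40 GO 0.0005 -0.0306 0.0806  -1.4 -0.0 0.1 grip/row now: tcp [0.5726 0.384  0.1406] ori [179.9  -0.   10.3] F [ 1.4  0.8 -3.8] open 0.0437
```

Request:
jog_arm(
  targets="0 -0.02 0.01 -1.4 0 0 -1;0 -0.031 0.03 -1.4 0 0 -1;0 -0.031 0.06 -1.4 0 0 -1;0 -0.031 0.08 -1.4 0 0 -1;0 -0.031 0.08 -1.4 0 0 -1;0 -0.031 0.08 -1.4 0 0 -1;0 -0.031 0.08 -1.4 0 0 -1;0 -0.031 0.08 -1.4 0 0 -1",
)

```text
clock: 25.4
tool_pos: [0.5674, 0.4146, 0.0616]
orientation: [178.6, -0.1, 10.3]
force: [-0.1, 0.6, -3.2]
opening: 0.043
```

```bash
python3 -c "
from h import *
p=snapshot('wrist');save(p,'w15')
m=measure(p,np.array([.5676,.4141]),10.2,hz=.076)
go(.5676,.4141,.0245,10.2,-1.5)
"
```

```text
{'y0': 0.0002, 'dyaw': 0.0714, 'dz': 0.0006, 'nb': 7197.0, 'np': 66.0, 'rb': 0.0003, 'th': -0.1599, 'dx': -0.0006, 'rp': 0.0, 'latc': 0.0012, 'ctr': array([0.5669, 0.4142])}
t=25.45 GO 0.0002 -0.0004 0.0369  -0.1 -0.1 0.1 grip/row now: tcp [0.5673 0.4145 0.0614] ori [ 1.786e+02 -1.000e-01  1.030e+01] F [ 0.1 -0.2 -4.1] open 0.0436
```

View pics/w15.png

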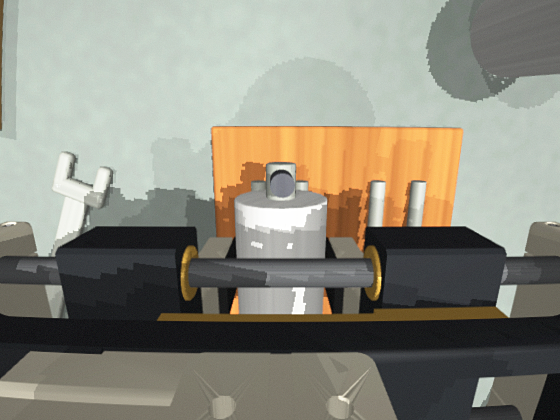

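Request:
jog_arm(
  targets="0 -0.0004 0.012 0 0 0 -1;0 -0.0004 0.022 0 0 0 -1;0 -0.0004 0.029 0 0 0 -1;0 -0.0004 0.033 0 0 0 -1;0 -0.0004 0.035 0 0 0 -1;0 -0.0004 0.0365 0 0 0 -1;0 -0.0004 0.037 0 0 0 -1;0 -0.0004 0.037 0 0 0 -1",
)

```text
clock: 26.45
tool_pos: [0.5675, 0.4141, 0.0246]
orientation: [178.6, -0.1, 10.3]
force: [0.0, -0.1, -2.7]
opening: 0.0432
```

```bash
python3 -c "
from h import *
p=snapshot('wrist')
m=measure(p,np.array([.5676,.4141]),10.2,hz=.0401)
go(.5676,.4141,.0241,10.2,0)
"
```

```text
{'y0': -0.0002, 'dyaw': 0.0578, 'dz': -0.0004, 'nb': 7110.0, 'np': 66.0, 'rb': 0.0003, 'th': -0.3505, 'dx': -0.0006, 'rp': 0.0001, 'latc': 0.0012, 'ctr': array([0.567 , 0.4138])}
t=26.50 GO 0.0001 0.0000 0.0005  1.4 -0.1 0.1 grip/row now: tcp [0.5675 0.4141 0.0246] ori [ 1.786e+02 -1.000e-01  1.030e+01] F [-0.2 -0.4 -3.3] open 0.0432
```

Request:
jog_arm(
  targets="0 0 0.0004 0 0 0 -1;0 0 0.0006 0 0 0 -1;0 0 0.0006 0 0 0 0;0 0 0.0006 0 0 0 0.05;0 0 0.0006 0 0 0 0.2;0 0 0.0006 0 0 0 0.2;0 0 0.0006 0 0 0 0.2;0 0 -0.01 0 0 0 0.2",
)

```text
clock: 27.5
tool_pos: [0.567, 0.4138, 0.034]
orientation: [178.5, 0.0, 10.3]
force: [0.3, 0.2, 0.4]
opening: 0.0524
```

```bash
python3 -c "
from h import *
p=snapshot('wrist');save(p,'w16')
m=measure(p,np.array([.5676,.4141]),10.2,hz=.0401)
go(.5617,.0193,.12,-13.5)
"
```

```text
{'y0': -0.0004, 'dyaw': 0.0601, 'dz': -0.0007, 'nb': 7307.0, 'np': 49.0, 'rb': 0.0003, 'th': -1.0294, 'dx': -0.0006, 'rp': 0.0001, 'latc': 0.0014, 'ctr': array([0.5671, 0.4136])}
t=27.55 GO -0.0767 0.3899 -0.0744  1.3 -0.4 23.8 grip/row now: tcp [0.568  0.4148 0.0365] ori [ 1.786e+02 -1.000e-01  1.030e+01] F [0.7 1.1 1.3] open 0.0525
```

View pics/w16.png

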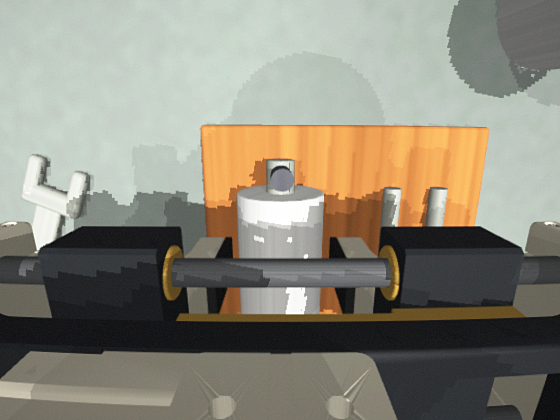

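Request:
jog_arm(
  targets="0 0 -0.05 0 0 0 0.2;0 0 -0.09 1.3 0 0 0.2;-0.01 0.05 -0.09 1.3 0 8 0.2;-0.023 0.11 -0.09 1.3 0 16 0.3;-0.035 0.17 -0.09 1.3 0 24 0.3;-0.05 0.23 -0.09 1.3 0 24 0.3;-0.06 0.29 -0.09 1.3 0 24 0.3;-0.07 0.34 -0.09 1.3 0 24 0.3",
)

```text
clock: 28.55
tool_pos: [0.5593, 0.068, 0.1355]
orientation: [-179.9, -0.5, -13.7]
force: [1.4, 0.3, -0.4]
opening: 0.0568
```

```bash
python3 -c "
from h import *
go(.5617,.0193,.06,-13.5)
p=snapshot('wrist');save(p,'w17')
m=measure(p,np.array([.5617,.0193]),-13.5)
"
```

```text
t=28.55 GO 0.0132 0.0469 0.0755  -0.1 -0.5 -0.2 grip/row now: tcp [0.5593 0.068  0.1355] ori [-179.9   -0.5  -13.7] F [ 1.4  0.3 -0.4] open 0.0568
{'y0': 0.0, 'dyaw': -0.1388, 'dz': -0.0006, 'nb': 4099.0, 'np': 37.0, 'rb': 0.0004, 'th': -1.9163, 'dx': 0.0, 'rp': 0.0001, 'latc': 0.0038, 'ctr': array([0.5617, 0.0193])}
```

View pics/w17.png

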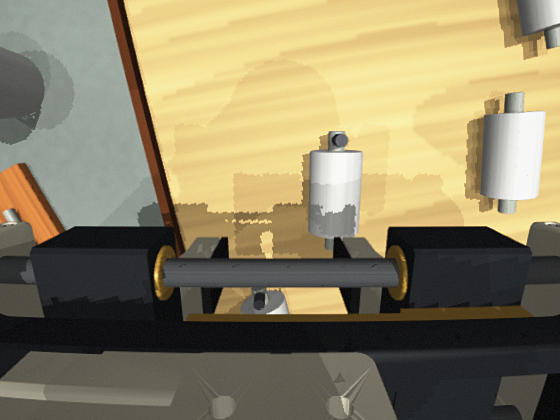

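Request:
jog_arm(
  targets="0.0135 0.0457 0.02 0 -0.4 0 0.3;0.0135 0.0457 0.05 0 -0.4 0 0.3;0.0135 0.0457 0.08 0 -0.4 0 0.3;0.0135 0.0457 0.108 0 -0.4 0 0.3;0.0135 0.0457 0.117 0 -0.4 0 0.3;0.0135 0.0457 0.117 0 -0.4 0 0.25;0.0135 0.0457 0.117 0 -0.4 0 0.15;0.0135 0.0457 0.117 0 -0.4 0 0.08",
)

```text
clock: 29.6
tool_pos: [0.5619, 0.0164, 0.0196]
orientation: [-179.9, -0.1, -13.8]
force: [-0.7, -1.0, 1.5]
opening: 0.0484
```

```bash
python3 -c "
from h import *
p=snapshot('wrist')
m=measure(p,np.array([.5617,.0193]),-13.5)
go(.5624,.0205,.018,-13.6)
"
```

```text
{'y0': -0.0016, 'dyaw': -0.0347, 'dz': -0.0007, 'nb': 6789.0, 'np': 124.0, 'rb': 0.0003, 'th': -7.5101, 'dx': 0.0002, 'rp': 0.0002, 'latc': 0.0008, 'ctr': array([0.5615, 0.0177])}
t=29.65 GO -0.0004 -0.0042 0.0014  -0.1 -0.1 -0.2 grip/row now: tcp [0.5618 0.0163 0.0194] ori [-1.799e+02 -1.000e-01 -1.380e+01] F [-0.3  0.6  0.1] open 0.0479
```

Request:
jog_arm(
  targets="0 -0.0008 0.0014 0 0 0 0.07;0 -0.0016 0.0014 0 0 0 0.07;0 -0.0024 0.0014 0 0 0 0.07;0 -0.0032 0.0014 0 0 0 0.07;0 -0.004 0.0014 0 0 0 0.07;0 -0.0045 0.0014 0 0 0 0.07;0 -0.0045 0.0014 0 0 0 0.07;0 -0.0045 0.0014 0 0 0 0.05",
)

```text
clock: 30.65
tool_pos: [0.5628, 0.0207, 0.0181]
orientation: [-179.9, -0.1, -13.8]
force: [-0.3, -0.1, -0.5]
opening: 0.0461
```

```bash
python3 -c "
from h import *
p=snapshot('wrist')
m=measure(p,np.array([.5617,.0193]),-13.5)
go(.5624,.0208,.018,-13.6)
"
```

```text
{'y0': -0.0003, 'dyaw': -0.0599, 'dz': -0.0007, 'nb': 6766.0, 'np': 117.0, 'rb': 0.0003, 'th': -2.9704, 'dx': 0.0, 'rp': 0.0001, 'latc': 0.0015, 'ctr': array([0.5616, 0.019 ])}
t=30.70 GO -0.0004 0.0000 0.0001  -0.1 -0.1 -0.2 grip/row now: tcp [0.5628 0.0207 0.0181] ori [-1.799e+02 -1.000e-01 -1.380e+01] F [ 0.  -0.2  0.3] open 0.0462
```

Request:
jog_arm(
  targets="0 0 0 0 0 0 0.03;0 0 0 0 0 0 0.01;0 0 0 0 0 0 -0.01;0 0 0 0 0 0 -0.03;0 0 0 0 0 0 -1;0 0 0 0 0 0 -1;0 0 0 0 0 0 -1;0 0 0 0 0 0 -1",
)

```text
clock: 31.7
tool_pos: [0.5628, 0.0207, 0.018]
orientation: [-179.9, -0.1, -13.8]
force: [-0.2, -0.0, -0.6]
opening: 0.0433
```

```bash
python3 -c "
from h import *
p=snapshot('wrist')
m=measure(p,np.array([.5617,.0193]),-13.5)
go(.4443,.3912,.14,10.2)
"
```

```text
{'y0': 0.0007, 'dyaw': -0.0706, 'dz': -0.0007, 'nb': 6832.0, 'np': 91.0, 'rb': 0.0003, 'th': -0.2037, 'dx': 0.0001, 'rp': 0.0001, 'latc': 0.0004, 'ctr': array([0.5619, 0.02  ])}
t=31.75 GO -0.2033 -0.3317 -0.1217  -0.1 -0.1 -24.0 grip/row now: tcp [0.5628 0.0207 0.018 ] ori [-1.799e+02 -1.000e-01 -1.380e+01] F [ 0.5 -0.7 -0. ] open 0.0431
```

Request:
jog_arm(
  targets="0 0 -0.02 0 0 0 -1;0 0 -0.06 0 0 0 -1;0 0 -0.12 0 0 0 -1;-0.03 -0.05 -0.122 0 0 -8 -1;-0.06 -0.1 -0.122 0 0 -16 -1;-0.09 -0.15 -0.122 0 0 -24 -1;-0.125 -0.205 -0.122 0 0 -24 -1;-0.16 -0.26 -0.122 0 0 -24 -1",
)

```text
clock: 32.75
tool_pos: [0.4695, 0.3076, 0.1398]
orientation: [-180.0, -0.1, 10.2]
force: [1.7, 1.0, -2.9]
opening: 0.0434
```

```bash
python3 -c "
from h import *
go(.4449,.3920,.065,10.2)
"
```

```text
t=32.75 GO -0.0094 -0.0874 0.0748  -0.0 -0.1 -0.0 grip/row now: tcp [0.4695 0.3076 0.1398] ori [-1.80e+02 -1.00e-01  1.02e+01] F [ 1.7  1.  -2.9] open 0.0434
```

Request:
jog_arm(
  targets="-0.006 -0.05 0 0 0 0 -1;-0.0094 -0.0874 0.01 0 0 0 -1;-0.0094 -0.0874 0.03 0 0 0 -1;-0.0094 -0.0874 0.06 0 0 0 -1;-0.0094 -0.0874 0.075 0 0 0 -1;-0.0094 -0.0874 0.075 0 0 0 -1;-0.0094 -0.0874 0.075 0 0 0 -1;-0.0094 -0.0874 0.075 0 0 0 -1",
)

```text
clock: 33.75
tool_pos: [0.4455, 0.3926, 0.066]
orientation: [-179.9, -0.2, 10.2]
force: [-0.2, 0.1, -3.2]
opening: 0.0432
```

```bash
python3 -c "
from h import *
p=snapshot('wrist');save(p,'w18')
m=measure(p,np.array([.4443,.3912]),10.2,hz=.081)
go(.4449,.3920,.0241,10.2)
"
```

```text
{'y0': 0.0005, 'dyaw': 0.2247, 'dz': 0.0002, 'nb': 6813.0, 'np': 64.0, 'rb': 0.0003, 'th': -0.5835, 'dx': 0.0003, 'rp': 0.0, 'latc': 0.0002, 'ctr': array([0.4445, 0.3917])}
t=33.80 GO -0.0007 0.0005 0.0418  -0.1 -0.2 -0.0 grip/row now: tcp [0.4454 0.3925 0.0659] ori [-179.9   -0.2   10.2] F [ 0.7  0.5 -4. ] open 0.0434
```

View pics/w18.png

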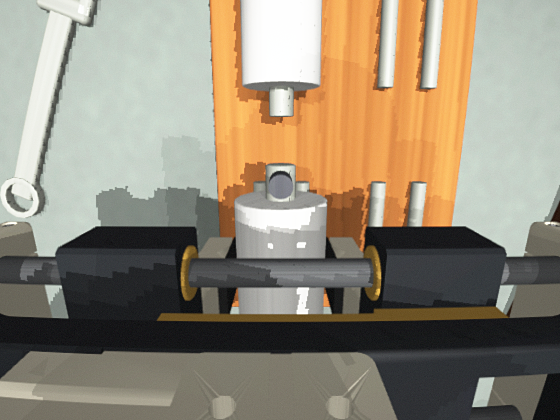

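Request:
jog_arm(
  targets="-0.0006 0.0005 0.015 0 0 0 -1;-0.0006 0.0005 0.028 0 0 0 -1;-0.0006 0.0005 0.036 0 0 0 -1;-0.0006 0.0005 0.040 0 0 0 -1;-0.0006 0.0005 0.0415 0 0 0 -1;-0.0006 0.0005 0.0418 0 0 0 -1;-0.0006 0.0005 0.0418 0 0 0 -1;-0.0006 0.0005 0.0418 0 0 0 -1",
)

```text
clock: 34.8
tool_pos: [0.4451, 0.3921, 0.0243]
orientation: [-179.9, -0.2, 10.2]
force: [-0.3, 0.3, -3.3]
opening: 0.0437
```

```bash
python3 -c "
from h import *
p=snapshot('wrist')
m=measure(p,np.array([.4443,.3912]),10.2,hz=.0401)
go(.4449,.3920,.0241,10.2)
"
```

```text
{'y0': 0.0001, 'dyaw': 0.1686, 'dz': -0.0005, 'nb': 6864.0, 'np': 57.0, 'rb': 0.0003, 'th': -0.4111, 'dx': -0.0002, 'rp': 0.0, 'latc': 0.0003, 'ctr': array([0.4441, 0.3913])}
t=34.85 GO -0.0002 0.0001 0.0002  -0.1 -0.2 -0.0 grip/row now: tcp [0.4451 0.3922 0.0243] ori [-179.9   -0.2   10.2] F [-0.1  1.  -3.4] open 0.0433
```

Request:
jog_arm(
  targets="0 0 0.0003 0 0 0 -1;0 0 0.0003 0 0 0 0;0 0 0.0003 0 0 0 0.05;0 0 0.0003 0 0 0 0.2;0 0 0.0003 0 0 0 0.2;0 0 0.0003 0 0 0 0.2;0 0 -0.01 0 0 0 0.2;0 0 -0.02 0 0 0 0.2",
)

```text
clock: 35.85
tool_pos: [0.4452, 0.3923, 0.0452]
orientation: [-179.9, -0.2, 10.2]
force: [-0.1, -0.1, -0.1]
opening: 0.0523
```

```bash
python3 -c "
from h import *
p=snapshot('wrist');save(p,'w19')
m=measure(p,np.array([.4443,.3912]),10.2,hz=.0401)
go(.4395,.1062,.12,-.8)
p=snapshot('top')
for r in rollers(p): print(*r)
"
```

```text
{'y0': 0.0003, 'dyaw': 0.0679, 'dz': -0.0007, 'nb': 6944.0, 'np': 34.0, 'rb': 0.0003, 'th': -0.0991, 'dx': -0.0001, 'rp': 0.0, 'latc': 0.0002, 'ctr': array([0.4441, 0.3915])}
t=35.90 GO -0.0565 0.2808 -0.0747  -0.3 -0.3 11.0 grip/row now: tcp [0.4457 0.393  0.0467] ori [-179.8   -0.3   10.2] F [ 0.7 -0.2  1. ] open 0.0523
[ 0.6892 -0.1784] [ 0.6933 -0.1793] 4.3 [84.  40.6] 0.0587 264
[ 0.5576 -0.1344] [ 0.5578 -0.1346] -8.8 [40.5 70.9] 0.0582 264
[0.4398 0.1066] [0.4395 0.1057] -1.0 [41.2 67.6] 0.0584 273
[ 0.4197 -0.1247] [ 0.4177 -0.1253] 2.5 [74. 40.] 0.0579 271
```

Request:
jog_arm(
  targets="0 0 -0.05 0 0 0 0.2;0 0.02 -0.08 0 0 0 0.2;-0.015 0.08 -0.08 0 0 6 0.2;-0.03 0.14 -0.08 0 0 11 0.25;-0.04 0.2 -0.08 0 0 11 0.25;-0.055 0.26 -0.08 0 0 11 0.25;-0.0565 0.28 -0.075 0 0 11 0.25;-0.0565 0.28 -0.075 0 0 11 0.25",
)

```text
clock: 36.95
tool_pos: [0.439, 0.1057, 0.1198]
orientation: [-179.7, -0.2, -1.0]
force: [1.1, 0.4, -0.5]
opening: 0.0548
```

```bash
python3 -c "
from h import *
p=snapshot('wrist');save(p,'w20')
m=measure(p,np.array([.4395,.1062]),-.8)
go(.4395+.0004,.1062+.0006,.018,-.7)
"
```

```text
{'y0': -0.0, 'dyaw': 0.1053, 'dz': -0.0007, 'nb': 4412.0, 'np': 5.0, 'rb': 0.0003, 'ctr': array([0.4395, 0.1062])}
t=37.00 GO -0.0000 0.0005 0.1019  -0.3 -0.3 -0.2 grip/row now: tcp [0.4395 0.1067 0.1199] ori [-179.7   -0.3   -0.9] F [0.4 0.2 0.1] open 0.0549
```

View pics/w20.png

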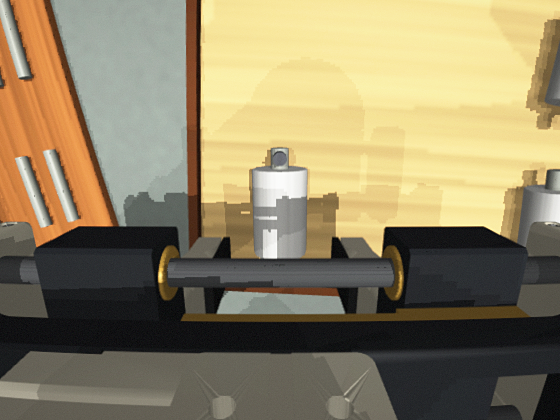

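Request:
jog_arm(
  targets="0 0 0.02 -0.3 -0.3 0 0.25;0 0.0002 0.05 -0.3 -0.3 0 0.25;0 0.0003 0.08 -0.3 -0.3 0 0.25;0 0.0004 0.095 -0.3 -0.3 0 0.25;0 0.0004 0.102 -0.3 -0.3 0 0.25;0 0.0004 0.102 -0.3 -0.3 0 0.2;0 0.0004 0.102 -0.3 -0.3 0 0.12;0 0.0004 0.102 -0.3 -0.3 0 0.07",
)

```text
clock: 38.0
tool_pos: [0.4403, 0.1073, 0.0186]
orientation: [-179.9, -0.0, -0.9]
force: [0.6, 0.6, -0.8]
opening: 0.0472
```

```bash
python3 -c "
from h import *
p=snapshot('wrist')
m=measure(p,np.array([.4395,.1062]),-.8)
go(.4395+.0004,.1062+.0006,.018,-.7)
"
```

```text
{'y0': 0.0001, 'dyaw': 0.0952, 'dz': -0.0007, 'nb': 6765.0, 'np': 67.0, 'rb': 0.0003, 'th': -1.211, 'dx': 0.0001, 'rp': 0.0001, 'latc': 0.0005, 'ctr': array([0.4396, 0.1063])}
t=38.05 GO -0.0003 0.0004 0.0005  -0.1 -0.0 -0.2 grip/row now: tcp [0.4402 0.1072 0.0185] ori [-179.9   -0.    -0.9] F [-0.3  0.2  0.8] open 0.0472
```

Request:
jog_arm(
  targets="0 -0.0002 0.0005 0 0 0 0.03;0 -0.0002 0.0005 0 0 0 0.01;0 -0.0002 0.0005 0 0 0 -0.01;0 -0.0002 0.0005 0 0 0 -0.03;0 -0.0002 0.0005 0 0 0 -1;0 -0.0002 0.0005 0 0 0 -1;0 -0.0002 0.0005 0 0 0 -1;0 -0.0002 0.0005 0 0 0 -1",
)

```text
clock: 39.05
tool_pos: [0.4403, 0.1074, 0.0181]
orientation: [-179.9, -0.0, -0.9]
force: [-0.5, -1.1, 3.9]
opening: 0.0432
```

```bash
python3 -c "
from h import *
p=snapshot('wrist')
m=measure(p,np.array([.4395,.1062]),-.8)
go(.5815,.3346,.14,10.2)
"
```

```text
{'y0': 0.0004, 'dyaw': 0.1172, 'dz': -0.0007, 'nb': 6827.0, 'np': 72.0, 'rb': 0.0003, 'th': -0.3085, 'dx': 0.0001, 'rp': 0.0, 'latc': 0.0003, 'ctr': array([0.4396, 0.1066])}
t=39.10 GO 0.1377 -0.2296 -0.1216  -0.1 -0.0 -11.1 grip/row now: tcp [0.4403 0.1074 0.0181] ori [-179.9   -0.    -0.9] F [-0.6 -0.8  4.4] open 0.0434
```

Request:
jog_arm(
  targets="0 0 -0.02 0 0 0 -1;0 0 -0.06 0 0 0 -1;0 0 -0.12 0 0 -2 -1;0.03 -0.04 -0.122 0 0 -6 -1;0.06 -0.09 -0.122 0 0 -11 -1;0.09 -0.14 -0.122 0 0 -11 -1;0.115 -0.19 -0.122 0 0 -11 -1;0.137 -0.23 -0.122 0 0 -11 -1",
)

```text
clock: 40.1
tool_pos: [0.581, 0.3368, 0.1389]
orientation: [-180.0, 0.1, 10.1]
force: [0.8, -0.6, -2.2]
opening: 0.0431
```

```bash
python3 -c "
from h import *
go(.5821,.3354,.065,10.2)
"
```

```text
t=40.10 GO 0.0009 0.0016 0.0739  -0.0 0.1 -0.1 grip/row now: tcp [0.581  0.3368 0.1389] ori [-1.80e+02  1.00e-01  1.01e+01] F [ 0.8 -0.6 -2.2] open 0.0431
```

Request:
jog_arm(
  targets="0.0009 0.0015 0 0 0 0 -1;0.0009 0.0015 0.03 0 0 0 -1;0.0009 0.0015 0.06 0 0 0 -1;0.0009 0.0015 0.074 0 0 0 -1;0.0009 0.0015 0.074 0 0 0 -1;0.0009 0.0015 0.074 0 0 0 -1;0.0009 0.0015 0.074 0 0 0 -1;0.0009 0.0015 0.074 0 0 0 -1",
)

```text
clock: 41.1
tool_pos: [0.5824, 0.3357, 0.0658]
orientation: [-179.9, -0.0, 10.1]
force: [0.0, -0.9, -2.2]
opening: 0.0433
```

```bash
python3 -c "
from h import *
p=snapshot('wrist');save(p,'w21')
m=measure(p,np.array([.5815,.3346]),10.2,hz=.081)
go(.5821,.3354,.0241,10.2)
"
```

```text
{'y0': 0.0003, 'dyaw': 0.1257, 'dz': -0.0001, 'nb': 6861.0, 'np': 63.0, 'rb': 0.0003, 'th': -0.2127, 'dx': 0.0002, 'rp': 0.0, 'latc': 0.0001, 'ctr': array([0.5817, 0.3349])}
t=41.15 GO -0.0002 0.0003 0.0415  -0.1 0.0 -0.1 grip/row now: tcp [0.5823 0.3357 0.0656] ori [-179.9    0.    10.1] F [ 0.1  0.  -2.1] open 0.0435
```

View pics/w21.png

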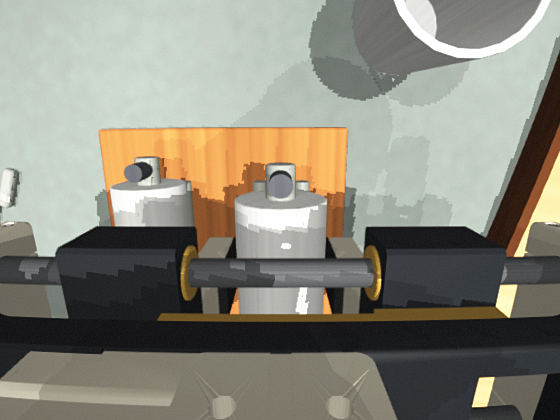

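Request:
jog_arm(
  targets="-0.0002 0.0003 0.015 0 0 0 -1;-0.0002 0.0003 0.028 0 0 0 -1;-0.0002 0.0003 0.036 0 0 0 -1;-0.0002 0.0003 0.040 0 0 0 -1;-0.0002 0.0003 0.0415 0 0 0 -1;-0.0002 0.0003 0.0417 0 0 0 -1;-0.0002 0.0003 0.0417 0 0 0 -1;-0.0002 0.0003 0.0417 0 0 0 -1",
)

```text
clock: 42.15
tool_pos: [0.5823, 0.3357, 0.0243]
orientation: [-179.9, -0.0, 10.1]
force: [-1.0, 1.1, 0.1]
opening: 0.0435
```

Request:
jog_arm(
  targets="0 0 0.0002 0 0 0 -1;0 0 0.0002 0 0 0 0;0 0 0.0002 0 0 0 0.05;0 0 0.0002 0 0 0 0.2;0 0 0.0002 0 0 0 0.2;0 0 0.0002 0 0 0 0.2;0 0 -0.01 0 0 0 0.2;0 0 -0.02 0 0 0 0.2",
)

```text
clock: 43.15
tool_pos: [0.5825, 0.3357, 0.0452]
orientation: [-179.9, -0.1, 10.1]
force: [0.8, 1.0, 0.2]
opening: 0.0523
```

```bash
python3 -c "
from h import *
p=snapshot('wrist');save(p,'w22')
m=measure(p,np.array([.5815,.3346]),10.2,hz=.0401)
go(.688,-.1793,.13,3.7)
p=snapshot('top')
for r in rollers(p): print(*r)
"
```

```text
{'y0': 0.0003, 'dyaw': 0.0289, 'dz': -0.0007, 'nb': 6887.0, 'np': 33.0, 'rb': 0.0003, 'th': 0.0518, 'dx': 0.0001, 'rp': 0.0, 'latc': 0.0002, 'ctr': array([0.5816, 0.3349])}
t=43.20 GO 0.0126 0.5258 -0.0846  -0.2 -0.2 6.4 grip/row now: tcp [0.5833 0.3363 0.0469] ori [-179.8   -0.2   10.1] F [ 1.1 -0.6  1.1] open 0.0527
[ 0.6882 -0.179 ] [ 0.6919 -0.1788] 3.3 [88.1 41.2] 0.0585 276
[ 0.557  -0.1347] [ 0.5539 -0.1341] -8.1 [41.5 77.9] 0.0583 271
[ 0.4652 -0.2048] [ 0.4668 -0.2053] -2.6 [38.6 70.5] 0.0585 272
```

View pics/w22.png

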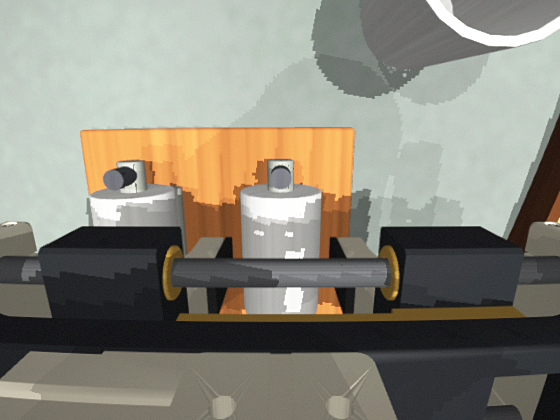

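Request:
jog_arm(
  targets="0 0 -0.05 0 0 0 0.2;0 0 -0.09 0 0 0 0.2;0 0.06 -0.09 0 0 6 0.2;0 0.12 -0.09 0 0 6 0.25;0.005 0.18 -0.09 0 0 6 0.25;0.01 0.24 -0.09 0 0 6 0.25;0.0126 0.3 -0.09 0 0 6.4 0.25;0.0126 0.36 -0.09 0 0 6.4 0.25",
)

```text
clock: 44.25
tool_pos: [0.6591, -0.0179, 0.1356]
orientation: [-179.8, -0.2, 3.7]
force: [1.5, 0.3, -0.0]
opening: 0.0546
```

```bash
python3 -c "
from h import *
go(.6885,-.1787,.12,3.7)
"
```

```text
t=44.25 GO 0.0188 0.1624 0.0150  -0.2 -0.2 0.0 grip/row now: tcp [ 0.6591 -0.0179  0.1356] ori [-179.8   -0.2    3.7] F [ 1.5  0.3 -0. ] open 0.0546
```

Request:
jog_arm(
  targets="0.008 0.06 0.015 -0.2 -0.2 0 0.25;0.014 0.11 0.015 -0.2 -0.2 0 0.25;0.0188 0.15 0.015 -0.2 -0.2 0 0.25;0.0188 0.162 0.015 -0.2 -0.2 0 0.25;0.0188 0.162 0.015 -0.2 -0.2 0 0.25;0.0188 0.162 0.015 -0.2 -0.2 0 0.25;0.0188 0.162 0.015 -0.2 -0.2 0 0.25;0.0188 0.162 0.015 -0.2 -0.2 0 0.25",
)

```text
clock: 45.25
tool_pos: [0.6887, -0.1773, 0.1203]
orientation: [-180.0, -0.0, 3.8]
force: [-0.8, 0.4, -0.3]
opening: 0.0547
```

```bash
python3 -c "
from h import *
p=snapshot('wrist');save(p,'w23')
m=measure(p,np.array([.6881,-.1793]),3.7)
go(.6885,-.1787,.018,3.7)
"
```

```text
{'y0': -0.0001, 'dyaw': -0.0231, 'dz': -0.0007, 'nb': 4351.0, 'np': 0.0, 'rb': 0.0003, 'ctr': array([ 0.6881, -0.1794])}
t=45.30 GO -0.0002 0.0013 0.1022  -0.0 -0.0 0.1 grip/row now: tcp [ 0.6886 -0.1775  0.1202] ori [-180.    -0.     3.8] F [ 0.1 -0.3  0.6] open 0.0547
```

View pics/w23.png

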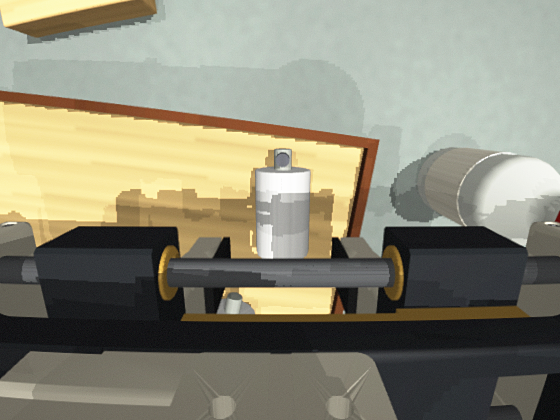

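```bash
python3 -c "
from h import *
p=snapshot('top'); C=cloud(p)
for x in [.42,.45,.47,.5,.55,.6,.64,.66]:
    m=(abs(C[...,0]-x)<.006)&(C[...,1]<-.19)&(C[...,1]>-.28)&(C[...,2]>.020)&(C[...,2]<.028)
    print(x,np.round(np.percentile(C[m][:,1],[5,50,95]),4) if m.sum() else None,m.sum())
p=snapshot('wrist'); C=cloud(p)
for x in [.66,.67,.68,.69,.70,.71,.72]:
    m=(abs(C[...,0]-x)<.006)&(C[...,1]<-.205)&(C[...,1]>-.28)&(C[...,2]>.020)&(C[...,2]<.028)
    print(x,np.round(np.percentile(C[m][:,1],[2,50,98]),4) if m.sum() else None,m.sum())
"
```

```text
0.42 [-0.2295 -0.2268 -0.223 ] 7
0.45 [-0.2311 -0.2307 -0.2302] 2
0.47 [-0.2349 -0.2334 -0.2315] 6
0.5 [-0.2366 -0.2331 -0.231 ] 7
0.55 [-0.2388 -0.2349 -0.2162] 12
0.6 [-0.2417 -0.2376 -0.2361] 7
0.64 [-0.2466 -0.243  -0.2402] 9
0.66 [-0.248  -0.2437 -0.1963] 13
0.66 None 0
0.67 [-0.2484 -0.2439 -0.2405] 100
0.68 [-0.2492 -0.2449 -0.2408] 143
0.69 [-0.2501 -0.2455 -0.2415] 150
0.7 [-0.2508 -0.2462 -0.2424] 144
0.71 [-0.2511 -0.2469 -0.2432] 151
0.72 [-0.251  -0.2473 -0.2436] 147
```

Request:
jog_arm(
  targets="-0.0002 0.0013 0.02 0 0 0 0.25;-0.0002 0.0013 0.05 0 0 0 0.25;-0.0002 0.0013 0.08 0 0 0 0.25;-0.0002 0.0013 0.095 0 0 0 0.25;-0.0002 0.0013 0.102 0 0 0 0.25;-0.0002 0.0013 0.102 0 0 0 0.2;-0.0002 0.0013 0.102 0 0 0 0.12;-0.0002 0.0013 0.102 0 0 0 0.07",
)

```text
clock: 46.4
tool_pos: [0.689, -0.1791, 0.0192]
orientation: [-180.0, -0.1, 3.8]
force: [0.6, 0.6, -0.0]
opening: 0.0475
```

```bash
python3 -c "
from h import *
p=snapshot('wrist')
m=measure(p,np.array([.6881,-.1793]),3.7)
go(.6885,-.1787,.018,3.7)
"
```

```text
{'y0': -0.0, 'dyaw': -0.0332, 'dz': -0.0007, 'nb': 6824.0, 'np': 61.0, 'rb': 0.0003, 'th': 0.8272, 'dx': 0.0, 'rp': 0.0, 'latc': -0.0002, 'ctr': array([ 0.6881, -0.1793])}
t=46.45 GO -0.0004 -0.0005 0.0010  -0.0 -0.1 0.1 grip/row now: tcp [ 0.6889 -0.1791  0.019 ] ori [-1.8e+02 -1.0e-01  3.8e+00] F [0.  1.  0.5] open 0.0471
```

Request:
jog_arm(
  targets="-0.0004 -0.0001 0.001 0 0 0 0.03;-0.0004 -0.0001 0.001 0 0 0 0.01;-0.0004 -0.0001 0.001 0 0 0 -0.01;-0.0004 -0.0001 0.001 0 0 0 -0.03;-0.0004 -0.0001 0.001 0 0 0 -1;-0.0004 -0.0001 0.001 0 0 0 -1;-0.0004 -0.0001 0.001 0 0 0 -1;-0.0004 -0.0001 0.001 0 0 0 -1",
)

```text
clock: 47.45
tool_pos: [0.6885, -0.1791, 0.0181]
orientation: [-180.0, -0.1, 3.8]
force: [-0.7, 0.8, 1.6]
opening: 0.0434
```

```bash
python3 -c "
from h import *
p=snapshot('wrist')
m=measure(p,np.array([.6881,-.1793]),3.7)
go(.4585,.3125,.15,10.2)
"
```

```text
{'y0': -0.0004, 'dyaw': -0.0231, 'dz': -0.0007, 'nb': 6935.0, 'np': 61.0, 'rb': 0.0003, 'th': -0.073, 'dx': 0.0, 'rp': 0.0, 'latc': 0.0003, 'ctr': array([ 0.6881, -0.1797])}
t=47.50 GO -0.1969 -0.5057 -0.1322  -0.0 -0.1 -6.4 grip/row now: tcp [ 0.6885 -0.1791  0.0181] ori [-1.8e+02 -1.0e-01  3.8e+00] F [-0.7  0.5  2.3] open 0.0435
```

Request:
jog_arm(
  targets="0 0 -0.02 0 0 0 -1;0 0 -0.06 0 0 0 -1;0 -0.01 -0.12 0 0 0 -1;-0.025 -0.06 -0.132 0 0 -3 -1;-0.045 -0.115 -0.132 0 0 -6 -1;-0.07 -0.17 -0.132 0 0 -6 -1;-0.09 -0.225 -0.132 0 0 -6 -1;-0.11 -0.28 -0.132 0 0 -6 -1",
)

```text
clock: 48.5
tool_pos: [0.559, 0.0945, 0.1509]
orientation: [-180.0, -0.1, 9.8]
force: [0.9, 0.1, -3.4]
opening: 0.0436
```

```bash
python3 -c "
from h import *
go(.4588,.3133,.15,10.2)
"
```

```text
t=48.50 GO -0.0617 -0.2326 0.0009  -0.0 -0.1 -0.4 grip/row now: tcp [0.559  0.0945 0.1509] ori [-1.8e+02 -1.0e-01  9.8e+00] F [ 0.9  0.1 -3.4] open 0.0436
```

Request:
jog_arm(
  targets="-0.015 -0.05 0 0 0 -0.4 -1;-0.03 -0.11 0 0 0 -0.4 -1;-0.045 -0.16 0 0 0 -0.4 -1;-0.056 -0.21 0 0 0 -0.4 -1;-0.0617 -0.2326 0 0 0 -0.4 -1;-0.0617 -0.2326 0.02 0 0 -0.4 -1;-0.0617 -0.2326 0.05 0 0 -0.4 -1;-0.0617 -0.2326 0.06 0 0 -0.4 -1",
)

```text
clock: 49.5
tool_pos: [0.458, 0.3125, 0.0899]
orientation: [179.9, -0.0, 10.2]
force: [0.9, -0.9, -4.4]
opening: 0.0434
```

```bash
python3 -c "
from h import *
go(.4588,.3133,.0241,10.2)
"
```

```text
t=49.50 GO 0.0010 -0.0007 0.0658  0.1 -0.0 -0.0 grip/row now: tcp [0.458  0.3125 0.0899] ori [179.9  -0.   10.2] F [ 0.9 -0.9 -4.4] open 0.0434
```

Request:
jog_arm(
  targets="0.001 -0.0007 0 0 0 0 -1;0.001 -0.0007 0.01 0 0 0 -1;0.001 -0.0007 0.025 0 0 0 -1;0.001 -0.0007 0.025 0 0 0 -1;0.001 -0.0007 0.025 0 0 0 -1;0.001 -0.0007 0.025 0 0 0 -1;0.001 -0.0007 0.025 0 0 0 -1;0.001 -0.0007 0.025 0 0 0 -1",
)

```text
clock: 50.5
tool_pos: [0.4589, 0.3134, 0.0652]
orientation: [179.9, -0.0, 10.2]
force: [0.1, 0.4, -4.2]
opening: 0.0433
```

```bash
python3 -c "
from h import *
p=snapshot('wrist');save(p,'w24')
m=measure(p,np.array([.4585,.3125]),10.2,hz=.081)
go(.4588,.3133,.0241,10.2)
"
```

```text
{'y0': 0.0003, 'dyaw': -0.1602, 'dz': -0.0006, 'nb': 6903.0, 'np': 77.0, 'rb': 0.0003, 'th': 0.0674, 'dx': 0.0001, 'rp': 0.0, 'latc': 0.0006, 'ctr': array([0.4586, 0.3128])}
t=50.55 GO -0.0001 0.0001 0.0410  0.1 -0.0 -0.0 grip/row now: tcp [0.4589 0.3134 0.0651] ori [179.9  -0.   10.2] F [-0.4  0.7 -4.7] open 0.0434
```

View pics/w24.png

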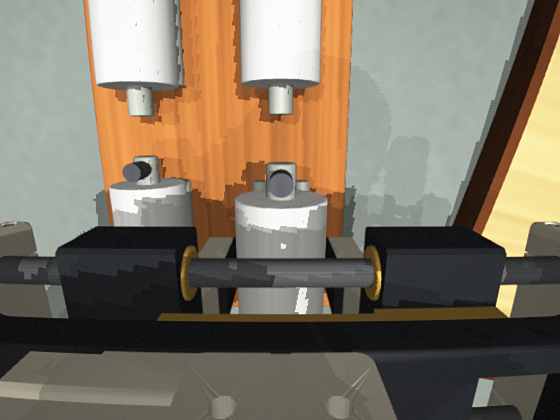

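Request:
jog_arm(
  targets="0 0 0.015 0 0 0 -1;0 0 0.028 0 0 0 -1;0 0 0.036 0 0 0 -1;0 0 0.0395 0 0 0 -1;0 0 0.0408 0 0 0 -1;0 0 0.0412 0 0 0 -1;0 0 0.0412 0 0 0 -1;0 0 0.0412 0 0 0 -1",
)

```text
clock: 51.55
tool_pos: [0.459, 0.3135, 0.0242]
orientation: [180.0, -0.0, 10.2]
force: [-0.1, 0.9, -3.4]
opening: 0.0434
```

Request:
jog_arm(
  targets="0 0 0.0002 0 0 0 -1;0 0 0.0002 0 0 0 0;0 0 0.0002 0 0 0 0.05;0 0 0.0002 0 0 0 0.2;0 0 0.0002 0 0 0 0.2;0 0 0.0002 0 0 0 0.2;0 0 -0.01 0 0 0 0.2;0 0 -0.02 0 0 0 0.2",
)

```text
clock: 52.55
tool_pos: [0.4592, 0.3137, 0.0451]
orientation: [180.0, -0.1, 10.2]
force: [0.1, 0.4, 0.3]
opening: 0.0522
```

```bash
python3 -c "
from h import *
p=snapshot('wrist');save(p,'w25')
m=measure(p,np.array([.4585,.3125]),10.2,hz=.0401)
p=snapshot('top')
for r in rollers(p): print(*r)
go(.557,-.1347,.15,-8.3)
C=cloud(p)
m=(C[...,2]>.06)&(C[...,2]<.09)&(C[...,0]>.35)&(C[...,0]<.7)&(C[...,1]<-.26)&(C[...,1]>-.6)
n,l,st,_=cv2.connectedComponentsWithStats(m.astype(np.uint8))
for i in range(1,n):
    if st[i,4]>40: print(cv2.minAreaRect((C[l==i][:,:2]*1000).astype(np.float32)),st[i,4],np.median(C[l==i][:,2]))
"
```

```text
{'y0': 0.0003, 'dyaw': -0.0585, 'dz': -0.0007, 'nb': 6950.0, 'np': 44.0, 'rb': 0.0003, 'th': -0.1661, 'dx': 0.0002, 'rp': 0.0001, 'latc': 0.0006, 'ctr': array([0.4586, 0.3128])}
[ 0.5574 -0.1348] [ 0.5577 -0.1352] -8.7 [40.4 70.4] 0.0585 266
[ 0.4664 -0.2047] [ 0.4692 -0.2054] -2.6 [39.  74.6] 0.0586 274
t=52.65 GO 0.0167 0.4591 -0.1046  -0.1 -0.2 18.5 grip/row now: tcp [0.4597 0.3144 0.0459] ori [-179.9   -0.2   10.2] F [ 0.1  0.1 -0. ] open 0.0524
((485.0843505859375, -425.90948486328125), (202.50164794921875, 173.6248016357422), 13.776848793029785) 552 0.0742207541532558
```

View pics/w25.png

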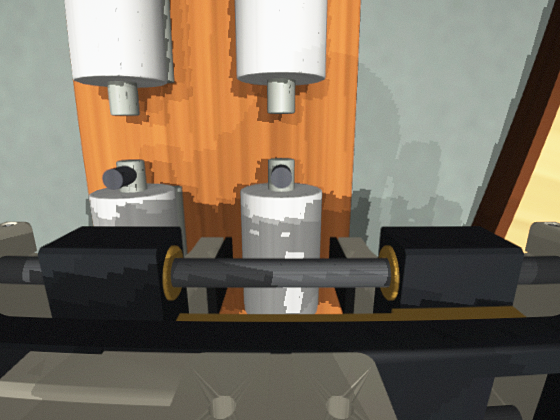

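```bash
python3 -c "
from h import *
o=telemetry.get_obs(); print(np.round(o['joint_pos'],1))
p=snapshot('side');crop(p,190,130,360,300,'s2',4)
"
```

```text
[ 54.6  20.1 -27.1   0.1 -42.6  45.5]
```

Request:
jog_arm(
  targets="0 0 -0.05 0 0 0 0.2;0 0 -0.1 0 0 0 0.2;0 0.06 -0.105 0 0 6 0.3;0.003 0.12 -0.105 0 0 12 0.4;0.006 0.18 -0.105 0 0 18.5 0.5;0.01 0.24 -0.105 0 0 18.5 0.5;0.012 0.3 -0.105 0 0 18.5 0.5;0.014 0.36 -0.105 0 0 18.5 0.5",
)

```text
clock: 53.7
tool_pos: [0.5367, -0.0398, 0.1501]
orientation: [-179.9, -0.1, -8.3]
force: [1.2, 1.2, 0.2]
opening: 0.0658
```

```bash
python3 -c "
from h import *
o=telemetry.get_obs(); print(np.round(o['joint_pos'],1))
go(.557,-.1342,.12,-8.6)
"
```

```text
[ 16.6  11.3 -22.8  -0.  -55.7  65.1]
t=53.70 GO 0.0337 0.0906 0.0300  -0.1 -0.1 0.3 grip/row now: tcp [ 0.5367 -0.0398  0.1501] ori [-1.799e+02 -1.000e-01 -8.300e+00] F [1.2 1.2 0.2] open 0.0658
```

View pics/s2.png

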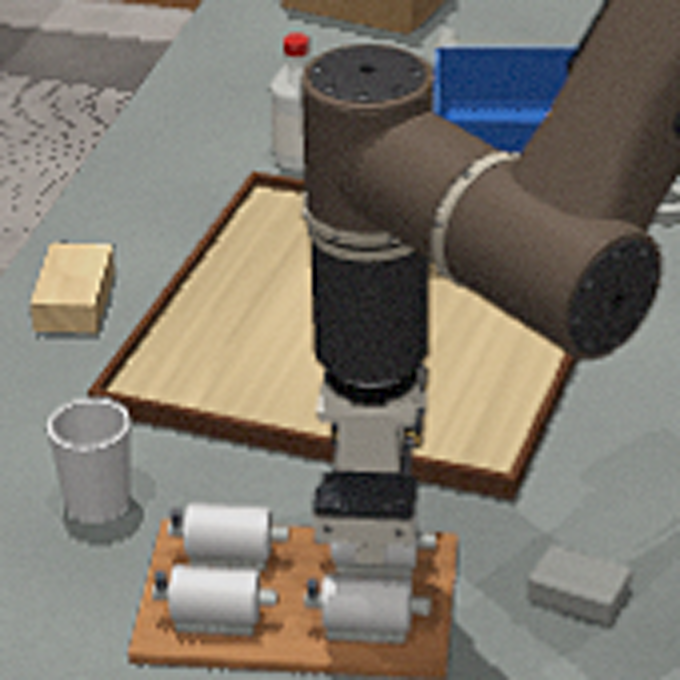

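Request:
jog_arm(
  targets="0.02 0.05 0.01 0 0 0 0.4;0.0337 0.0906 0.03 0 0 0 0.4;0.0337 0.0906 0.03 0 0 0 0.4;0.0337 0.0906 0.03 0 0 0 0.4;0.0337 0.0906 0.06 0 0 0 0.4;0.0337 0.0906 0.1 0 0 0 0.4;0.0337 0.0906 0.13 0 0 0 0.4;0.0337 0.0906 0.131 0 0 0 0.4",
)

```text
clock: 54.7
tool_pos: [0.556, -0.133, 0.0178]
orientation: [-179.9, 0.1, -8.2]
force: [0.1, -0.1, 1.0]
opening: 0.0616
```

```bash
python3 -c "
from h import *
p=snapshot('wrist');save(p,'w26')
m=measure(p,np.array([.557,-.1347]),-8.4)
go(.557,-.1342,.018,-8.6)
"
```

```text
{'y0': -0.0003, 'dyaw': -0.0377, 'dz': -0.0007, 'nb': 6960.0, 'np': 2.0, 'rb': 0.0003, 'ctr': array([ 0.5569, -0.135 ])}
t=54.75 GO -0.0000 0.0011 0.0011  -0.1 -0.1 0.4 grip/row now: tcp [ 0.5572 -0.1331  0.0191] ori [-1.799e+02 -1.000e-01 -8.200e+00] F [ 0.7 -0.1  0.7] open 0.0614
```

View pics/w26.png

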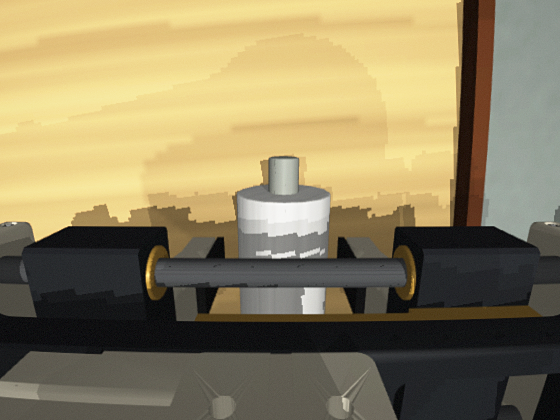

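Request:
jog_arm(
  targets="0 0.001 0.001 0 0 0 0.2;0 0.001 0.001 0 0 0 -1;0 0.001 0.001 0 0 0 -1;0 0.001 0.001 0 0 0 -1;0 0.001 0.001 0 0 0 -1;0 0.001 -0.03 0 0 0 -1;0 0.001 -0.09 0 0 0 -1;0 0.001 -0.13 0 0 0 -1",
)

```text
clock: 55.75
tool_pos: [0.5569, -0.1343, 0.1513]
orientation: [-179.9, -0.2, -8.2]
force: [0.1, -0.1, -4.2]
opening: 0.0434
```

```bash
python3 -c "
from h import *
a=np.radians(13.8)
print(.485-.04*np.cos(a),-.426-.04*np.sin(a),.485+.04*np.cos(a),-.426+.04*np.sin(a))
go(.485+.04*np.cos(a),-.426+.04*np.sin(a),.15,-76)
"
```

```text
0.44615462880361456 -0.43554133830314323 0.5238453711963854 -0.41645866169685675
t=55.75 GO 0.0076 0.2840 0.0009  -0.2 -0.1 67.8 grip/row now: tcp [ 0.5569 -0.1343  0.1513] ori [-179.9   -0.2   -8.2] F [ 0.1 -0.1 -4.2] open 0.0434
```

Request:
jog_arm(
  targets="0.001 0.04 0 0 0 10 -1;0.002 0.09 0 0 0 20 -1;0.003 0.14 0 0 0 30 -1;0.004 0.19 0 0 0 40 -1;0.005 0.24 0 0 0 50 -1;0.0076 0.28 0 0 0 60 -1;0.0076 0.284 0 0 0 67.8 -1;0.0076 0.284 0 0 0 67.8 -1",
)

```text
clock: 56.75
tool_pos: [0.5227, -0.4168, 0.1498]
orientation: [-179.9, 0.1, -76.1]
force: [0.5, 0.9, -3.7]
opening: 0.0431
```

```bash
python3 -c "
from h import *
go(.5238,-.4165,.022,-76)
p=snapshot('wrist');save(p,'w27')
"
```

```text
t=56.75 GO 0.0003 -0.0009 0.1278  -0.1 0.1 -0.1 grip/row now: tcp [ 0.5227 -0.4168  0.1498] ori [-1.799e+02  1.000e-01 -7.610e+01] F [ 0.5  0.9 -3.7] open 0.0431
```

View pics/w27.png

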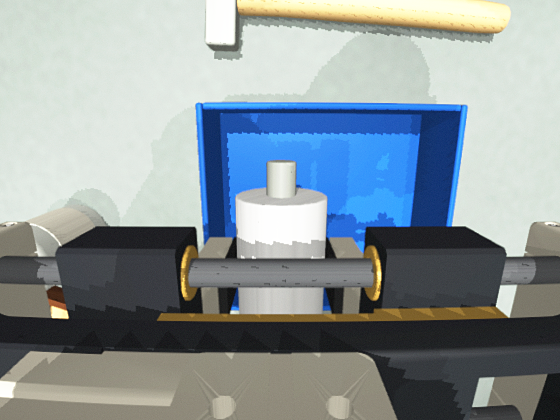

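Request:
jog_arm(
  targets="0 0 0.04 0 0 0 -1;0 0 0.08 0 0 0 -1;0 0 0.11 0 0 0 -1;0 0 0.124 0 0 0 -1;0 0 0.13 0 0 0 -1;0 0 0.13 0 0 0 -1;0 0 0.13 0 0 0 0.1;0 0 0.13 0 0 0 0.15",
)

```text
clock: 57.8
tool_pos: [0.5243, -0.4166, 0.0218]
orientation: [-179.8, -0.0, -75.9]
force: [0.2, -0.2, 0.6]
opening: 0.0497
```

Request:
jog_arm(
  targets="0 0 0 0 0 0 0.15;0 0 0 0 0 0 0.15;0 0 -0.04 0 0 0 0.15;0 0 -0.09 0 0 0 0.15;0 0 -0.13 0 0 0 0.15;0 0 -0.13 0 0 0 0.2;0 0 -0.13 0 0 0 0.3;0 0 -0.13 0 0 0 0.3",
)

```text
clock: 58.8
tool_pos: [0.5231, -0.4163, 0.1504]
orientation: [-179.8, 0.1, -75.9]
force: [0.7, 0.4, 0.1]
opening: 0.0567
```

```bash
python3 -c "
from h import *
p=snapshot('wrist');save(p,'w28')
p=snapshot('top')
for r in rollers(p): print(*r)
go(.4658,-.2045,.15,-2.6)
"
```

```text
t=58.90 GO -0.2196 0.0041 0.0008  -0.2 -0.0 -73.3 grip/row now: tcp [ 0.5233 -0.4164  0.1505] ori [-1.798e+02  1.000e-01 -7.590e+01] F [-0.7 -0.3 -0.3] open 0.0569
```

View pics/w28.png

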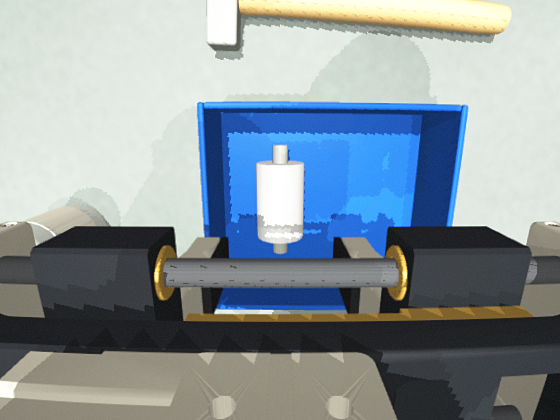

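Request:
jog_arm(
  targets="-0.03 0.001 0 0 0 -10 0.3;-0.07 0.001 0 0 0 -20 0.3;-0.11 0.002 0 0 0 -30 0.3;-0.15 0.003 0 0 0 -40 0.3;-0.19 0.004 0 0 0 -50 0.35;-0.22 0.004 0 0 0 -60 0.4;-0.22 0.004 0 0 0 -70 0.4;-0.22 0.004 0 0 0 -73 0.4",
)

```text
clock: 59.9
tool_pos: [0.4656, -0.2035, 0.1505]
orientation: [-179.9, -0.1, -2.6]
force: [-0.4, 0.5, -0.5]
opening: 0.0616
```

```bash
python3 -c "
from h import *
p=snapshot('wrist');save(p,'w29')
m=measure(p,np.array([.4658,-.2050]),-2.6)
go(m['ctr'][0],m['ctr'][1]+.0007,.0285,-2.6+m['dyaw'])
"
```

```text
{'y0': -0.0013, 'dyaw': -1.3579, 'dz': -0.0007, 'nb': 3560.0, 'np': 0.0, 'rb': 0.0004, 'ctr': array([ 0.4657, -0.2063])}
t=59.95 GO -0.0000 0.0021 0.1219  -0.1 -0.1 1.4 grip/row now: tcp [ 0.4656 -0.2037  0.1504] ori [-1.799e+02 -1.000e-01 -2.600e+00] F [-0.4  0.1 -0.2] open 0.0615
```

View pics/w29.png

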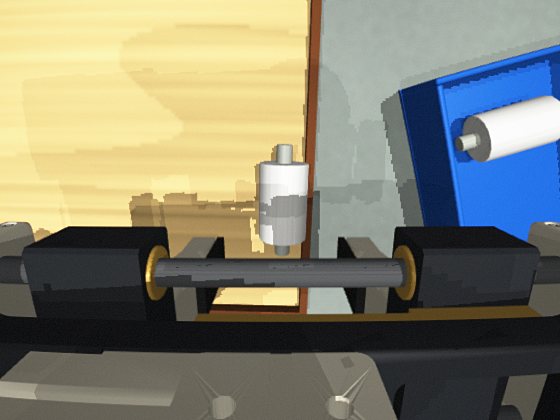

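Request:
jog_arm(
  targets="0.001 0.002 0.04 0 0 1 0.4;0.001 0.002 0.08 0 0 1 0.4;0.001 0.002 0.11 0 0 1 0.4;0.001 0.002 0.12 0 0 1 0.4;0.001 0.002 0.12 0 0 1 0.4;0.001 -0.002 0.12 0 0 1 0.4;0.001 -0.007 0.12 0 0 1 0.4;0.001 -0.012 0.12 0 0 1 0.4",
)

```text
clock: 60.95
tool_pos: [0.4678, -0.1911, 0.0312]
orientation: [-179.9, -0.2, -3.6]
force: [-0.1, -1.1, 0.5]
opening: 0.0616
```

Request:
jog_arm(
  targets="0 -0.005 0 0 0 0 0.4;0 -0.010 0 0 0 0 0.4;0 -0.015 0 0 0 0 0.4;0 -0.02 0 0 0 0 0.4;0 -0.025 0 0 0 0 0.4;0 -0.03 0 0 0 0 0.3;0 -0.033 0 0 0 0 0.2;0 -0.033 0 0 0 0 0.1",
)

```text
clock: 61.95
tool_pos: [0.4699, -0.158, 0.0313]
orientation: [-179.9, -0.2, -3.6]
force: [0.1, 0.4, -0.4]
opening: 0.0495
```

```bash
python3 -c "
from h import *
o=telemetry.get_obs()
p=snapshot('wrist');save(p,'w30')
m=measure(p,o['tool_pos'][:2],-3.5)
go(*m['ctr'],.018,-3.5+m['dyaw'])
"
```

```text
{'y0': -0.0018, 'dyaw': -0.4024, 'dz': -0.0006, 'nb': 7281.0, 'np': 0.0, 'rb': 0.0003, 'ctr': array([ 0.4698, -0.1598])}
t=62.00 GO -0.0000 0.0017 0.0133  -0.1 -0.2 0.3 grip/row now: tcp [ 0.4699 -0.1581  0.0313] ori [-179.9   -0.2   -3.6] F [-0.3  0.2 -0.3] open 0.0488
```

View pics/w30.png

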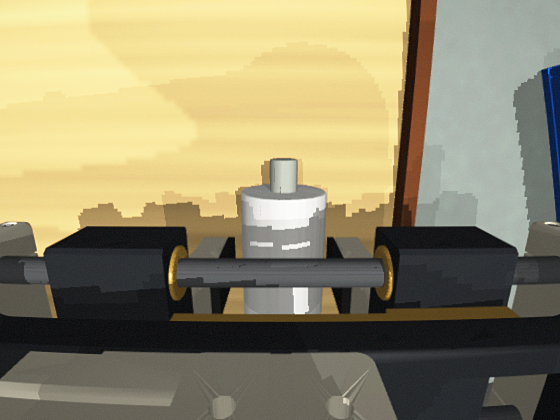

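Clear of the strip now: stub at (283,175), the strip beyond column 400. Lower, grip and lift.

Request:
jog_arm(
  targets="0 0.001 0.006 0 0 0 0.15;0 0.001 0.0125 0 0 0 0.1;0 0.001 0.0125 0 0 0 -1;0 0.001 0.0125 0 0 0 -1;0 0.001 0.0125 0 0 0 -1;0 0.001 0.0125 0 0 0 -1;0 0.001 -0.04 0 0 0 -1;0 0.001 -0.09 0 0 0 -1",
)

```text
clock: 63.0
tool_pos: [0.469, -0.1593, 0.1223]
orientation: [-179.9, -0.1, -3.6]
force: [1.6, 0.1, -2.8]
opening: 0.0433
```

```bash
python3 -c "
from h import *
go(.446,-.4355,.15,-76)
"
```

```text
t=63.00 GO -0.0058 0.2770 -0.0282  -0.1 -0.0 72.4 grip/row now: tcp [ 0.469  -0.1593  0.1223] ori [-1.799e+02 -1.000e-01 -3.600e+00] F [ 1.6  0.1 -2.8] open 0.0433
```

Request:
jog_arm(
  targets="0 0.02 -0.028 0 0 8 -1;0 0.06 -0.028 0 0 18 -1;0 0.11 -0.028 0 0 28 -1;-0.001 0.16 -0.028 0 0 38 -1;-0.002 0.21 -0.028 0 0 48 -1;-0.004 0.25 -0.028 0 0 58 -1;-0.006 0.277 -0.028 0 0 68 -1;-0.006 0.277 -0.028 0 0 72.4 -1",
)

```text
clock: 64.0
tool_pos: [0.4449, -0.4371, 0.1489]
orientation: [-179.9, 0.1, -76.3]
force: [-0.2, 0.3, -3.4]
opening: 0.0435
```

```bash
python3 -c "
from h import *
go(.446,-.4355,.022,-76)
p=snapshot('wrist');save(p,'w31')
"
```

```text
t=64.00 GO -0.0011 -0.0013 0.1269  -0.1 0.1 -0.3 grip/row now: tcp [ 0.4449 -0.4371  0.1489] ori [-1.799e+02  1.000e-01 -7.630e+01] F [-0.2  0.3 -3.4] open 0.0435
```

View pics/w31.png

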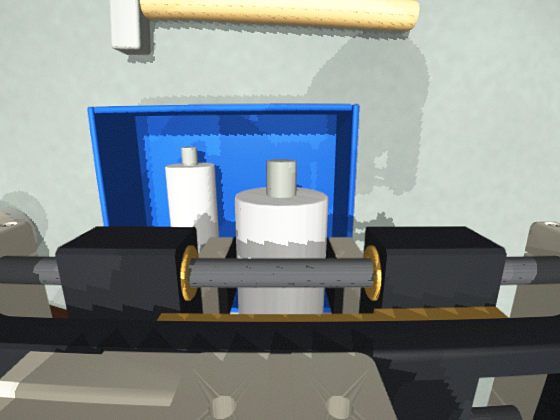

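```bash
python3 -c "
from h import *
go(.446,-.4355,.022,-76)
"
```

```text
t=64.05 GO -0.0002 -0.0010 0.1270  -0.1 0.1 -0.4 grip/row now: tcp [ 0.445  -0.4363  0.149 ] ori [-1.799e+02  1.000e-01 -7.640e+01] F [ 0.1  0.7 -3.2] open 0.0432
```

Request:
jog_arm(
  targets="0 -0.001 0.04 0 0 0 -1;0 -0.001 0.08 0 0 0 -1;0 -0.001 0.11 0 0 0 -1;0 -0.001 0.123 0 0 0 -1;0 -0.001 0.128 0 0 0 -1;0 -0.001 0.128 0 0 0 -1;0 -0.001 0.128 0 0 0 0.1;0 -0.001 0.128 0 0 0 0.15",
)

```text
clock: 65.05
tool_pos: [0.4468, -0.4363, 0.0224]
orientation: [-179.8, 0.0, -76.4]
force: [-0.5, 0.8, 0.3]
opening: 0.0496
```

Request:
jog_arm(
  targets="0 0 0 0 0 0 0.15;0 0 0 0 0 0 0.15;0 0 -0.04 0 0 0 0.15;0 0 -0.09 0 0 0 0.15;0 0 -0.15 0 0 0 0.15;0 0 -0.2 0 0 0 0.2;0 0 -0.2 0 0 0 0.3;0 0 -0.2 0 0 0 0.3",
)

```text
clock: 66.05
tool_pos: [0.4461, -0.4362, 0.2222]
orientation: [-179.8, 0.0, -76.4]
force: [0.7, 0.1, -0.5]
opening: 0.0571
```

```bash
python3 -c "
from h import *
go(.446,-.4355,.022,-76)
p=snapshot('wrist');save(p,'w32')
p=snapshot('top');save(p,'t4')
p2=snapshot('side');save(p2,'s4')
for r in rollers(p): print('board',*r)
for r in rollers(p,((.38,.66),(.25,.48)),.05,.075): print('cradle',*r)
"
```

```text
t=66.05 GO -0.0006 0.0006 0.2002  -0.2 0.0 -0.4 grip/row now: tcp [ 0.4461 -0.4362  0.2222] ori [-179.8    0.   -76.4] F [ 0.7  0.1 -0.5] open 0.0571
cradle [0.5836 0.3328] [0.5881 0.335 ] 10.4 [84.5 40.1] 0.0641 283
cradle [0.5697 0.4105] [0.5745 0.4116] 11.1 [84.5 42.5] 0.0641 271
cradle [0.4597 0.31  ] [0.4651 0.3121] 10.7 [83.4 42. ] 0.0641 286
cradle [0.446 0.389] [0.4509 0.3908] 8.1 [84.8 39.2] 0.0636 263
```

View pics/w32.png

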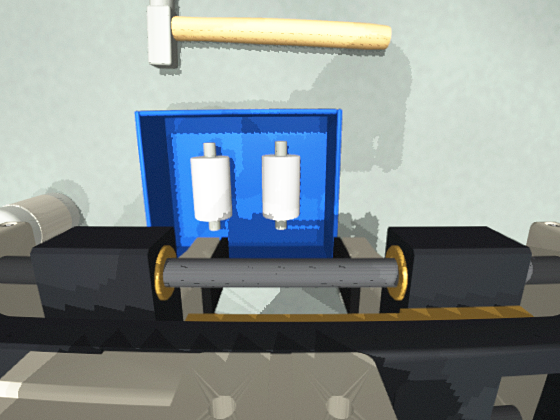

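View pics/t4.png

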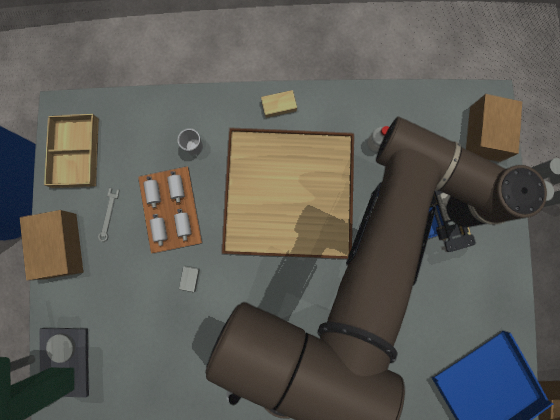

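```bash
python3 -c "
from h import *
p=snapshot('top');crop(p,130,160,210,260,'t5',6)
p2=snapshot('side');crop(p2,200,180,330,320,'s5',5)
"
```

```text
(no output)
```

View pics/t5.png

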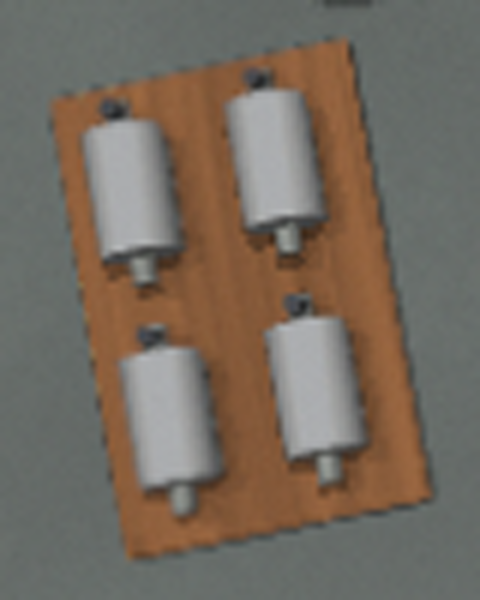

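View pics/s5.png

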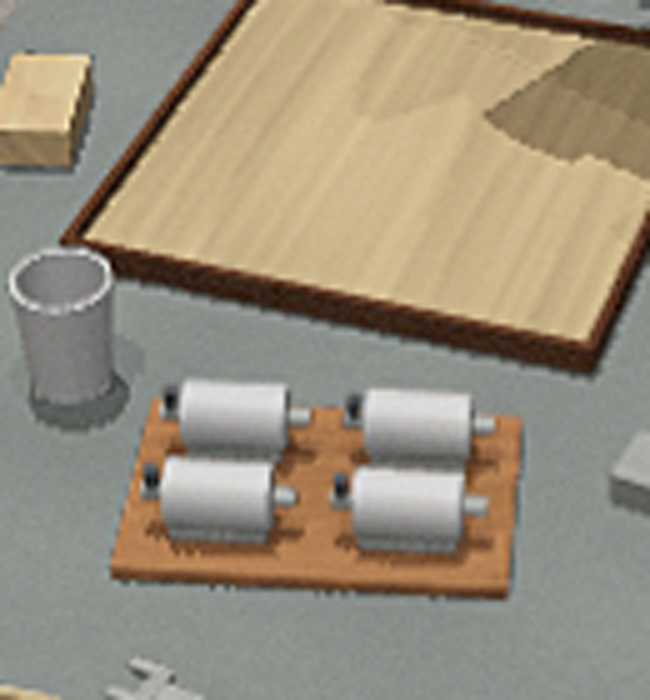

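All four are bedded with their pins up, both blanks are in the crate, the board is empty and the gripper is clear, so I'm handing in.

```bash
python3 -c "
from h import *
print(job.close_job())
"
```

```text
the job is handed in; nothing more can be done
None
```

The job is handed in after about 66 s: four pinned rollers are in the cradle with their pins up, and two scrap rollers are in the blue reject crate.

- **Rolling:** I rolled each pinned roller along the board between slightly open jaws. All four read within about 3° of straight up before I lifted any of them.
- **One slip:** While I was taking up one roller for lifting, the jaws nudged it to about 7.5° off. Another roller was already in the cradle by then. I rolled it back to about 0° on the board before lifting it.
- **Cradle:** Right after release, the wrist camera read every pin within about 1° of up. Each roller was within about 0.5 mm of its trough's middle and at bedded height. The last top and side pictures agree: pins up, one roller to a trough, board empty.
- **Scrap:** One blank was knocked over to the right edge strip during the run. I rolled it clear of the strip before gripping it. The wrist picture shows both blanks lying in the crate.
- **Checks:** The wrist camera reads about 0.7 mm off sideways, which I allowed for when placing. The top camera's trough positions differ from it by about 2–3 mm, within calibration, and I used the wrist camera's. The other things looked undisturbed in the last pictures, except the bearing, which the arm hid and I did not check.

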